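Load the bottle capping station and crank the tray under the head

TASK

Stand every capped bottle upright in its own pocket of the capping station's tray while the tray is still back at its loading end, and put every bottle that has lost its cap into the grey reject bin. Once all the capped bottles are loaded, crank the handwheel clockwise until the pointer on the tray stands between the two blades of the fork on the capping head, and leave it there. Do not disturb the tip box, the tape roll or the beaker.

Things in the scene. Friction and masses are not known exactly. Their poses are not given: they have to be found in the camera images.
- bottle1: Capped square white plastic bottle: 46 x 46 mm in plan, flat sides from 0 to 68 mm, then a round white cap 40 mm across up to 95 mm; about 0.12 kg. Origin at the centre of the underside, z up, x and y square to the flat sides (yaw is random). Starts upright on the bench; may be absent.
- bottle2: Capped square white plastic bottle: 46 x 46 mm in plan, flat sides from 0 to 68 mm, then a round white cap 40 mm across up to 95 mm; about 0.12 kg. Origin at the centre of the underside, z up, x and y square to the flat sides (yaw is random). Starts upright on the bench; may be absent.
- bottle3: Capped square white plastic bottle: 46 x 46 mm in plan, flat sides from 0 to 68 mm, then a round white cap 40 mm across up to 95 mm; about 0.12 kg. Origin at the centre of the underside, z up, x and y square to the flat sides (yaw is random). Starts upright on the bench; may be absent.
- bottle4: Capped square white plastic bottle: 46 x 46 mm in plan, flat sides from 0 to 68 mm, then a round white cap 40 mm across up to 95 mm; about 0.12 kg. Origin at the centre of the underside, z up, x and y square to the flat sides (yaw is random). Starts upright on the bench; may be absent.
- open1: The same 46 x 46 mm square white bottle but with no cap: flat sides to 68 mm, then a thin bare neck 24 mm across (29 mm at a collar) with an open dark mouth, 81 mm tall in all; about 0.09 kg. Origin at the centre of the underside, z up, x and y square to the sides. Starts upright on the bench, but may get knocked over; may be absent.
- open2: The same 46 x 46 mm square white bottle but with no cap: flat sides to 68 mm, then a thin bare neck 24 mm across (29 mm at a collar) with an open dark mouth, 81 mm tall in all; about 0.09 kg. Origin at the centre of the underside, z up, x and y square to the sides. Starts upright on the bench, but may get knocked over; may be absent.
- bin: Open grey reject bin, fixed to the bench, 130 (x) x 190 (y) x 60 mm tall, walls and floor about 4 mm. Origin at the centre of its underside.
- tray: Open aluminium tray of the capping station, 172 (x) x 130 (y) x 36 mm tall; walls, floor and cross dividers 4 mm thick, dividers as tall as the walls: 2 x 2 pockets. Origin at the centre of its underside, 20 mm above the bench. It slides along its own +y, from the handwheel towards the capping head, 25 mm per rad of the wheel. Fingers have most room between bottles when closing along its x.
- pocket0 (a point): Centre of the floor of one of the tray's four pockets (inside about 80 mm along the tray's x by 59 mm along its y); a standing bottle's origin comes here. Far row, head side.
- pocket1 (a point): Centre of the floor of one of the tray's four pockets (inside about 80 mm along the tray's x by 59 mm along its y); a standing bottle's origin comes here. Far row, wheel side.
- pocket2 (a point): Centre of the floor of one of the tray's four pockets (inside about 80 mm along the tray's x by 59 mm along its y); a standing bottle's origin comes here. Near row, head side.
- pocket3 (a point): Centre of the floor of one of the tray's four pockets (inside about 80 mm along the tray's x by 59 mm along its y); a standing bottle's origin comes here. Near row, wheel side.
- pointer (a point): Outer tip of the small dark steel pointer, 6 mm thick, that sticks out (along the tray's +x) from the tray's far side near its leading corner, 76 mm above the bench.
- fork (a point): Middle of the 18 mm gap between the two upright steel blades of the fork on the capping head; axes as the tray's: pointer centred when its y in this frame is 0. The head (white column behind the tray, with an arm 70 mm wide over its path, 150 to 230 mm above the bench, 58 mm nearer the wheel than the fork) is clamped at a different place on its rail each time, so the turns differ.
- wheel (a joint): Angle of the handwheel (rad), 0 to 8.6; grows CLOCKWISE seen from above, which drives the tray towards the head. Starts between 0 and about 0.6 with the tray near its loading end. Turning it takes about 0.25 N m, and it stays where it is left.
- wheel_centre (a point): Centre of the handwheel at rim height, 140 mm above the bench, axis upright; frame turns with it. Bright metal rim: a round bar 16 mm thick, 70 mm radius to its middle; three spokes 120 degrees apart dip to a small hub (17 mm radius, top 10 mm below the rim's middle); grey gearbox below, top at 90 mm. Pinch the rim from above between spokes, one finger inside, one outside.
- spoke_end (a point): Where one of the three spokes meets the middle of the rim; the others are 120 degrees either side.
- tip_box: Bystander: blue pipette-tip box with clear lid, 87 x 122 x 75 mm, origin at its underside. Leave alone.
- tape: Bystander: roll of paper tape lying flat, 100 mm across, 24 mm tall, origin at its underside. Leave alone.
- beaker: Bystander: white plastic beaker, 76 mm across, 95 mm tall, origin at its underside. Leave alone.
Not all that is in view belongs to the job. Leave any orange look-alike of the bottle4 alone. Leave any pink look-alike of the bottle3 alone.

How it is judged:
On the way, in this order (a step that is already met when the one before it is completed fails the run):
1. all capped bottles stand in the tray while it is still at its loading end (wheel below 1.2 rad) (x of bottle1 in the frame of tray between -0.075 and 0.075 m and y of bottle1 in the frame of tray between -0.055 and 0.055 m and z of each of bottle1, bottle2, bottle3, bottle4 in the frame of tray below 0.014 m and angle between each of bottle1, bottle2, bottle3, bottle4's own z axis and vertical below 0.15 rad and x of bottle2 in the frame of tray between -0.075 and 0.075 m and y of bottle2 in the frame of tray between -0.055 and 0.055 m and x of bottle3 in the frame of tray between -0.075 and 0.075 m and y of bottle3 in the frame of tray between -0.055 and 0.055 m and x of bottle4 in the frame of tray between -0.075 and 0.075 m and y of bottle4 in the frame of tray between -0.055 and 0.055 m and value of joint wheel below 1.2 rad), for 0.2 s.
2. the pointer has been cranked between the fork's blades (y of pointer in the frame of fork between -0.007 and 0.007 m), for 0.3 s.
At the end, for the whole second after the job is handed in: Every capped bottle stands upright (within 0.15 rad) on the floor of a tray pocket, every uncapped bottle lies or stands inside the reject bin, the pointer is within 7 mm of the middle of the fork along the tray's travel, and everything is at rest (all of step 2 and x of bottle1 in the frame of tray between -0.075 and 0.075 m and y of bottle1 in the frame of tray between -0.055 and 0.055 m and z of each of bottle1, bottle2, bottle3, bottle4 in the frame of tray below 0.014 m and angle between each of bottle1, bottle2, bottle3, bottle4's own z axis and vertical below 0.15 rad and x of bottle2 in the frame of tray between -0.075 and 0.075 m and y of bottle2 in the frame of tray between -0.055 and 0.055 m and x of bottle3 in the frame of tray between -0.075 and 0.075 m and y of bottle3 in the frame of tray between -0.055 and 0.055 m and x of bottle4 in the frame of tray between -0.075 and 0.075 m and y of bottle4 in the frame of tray between -0.055 and 0.055 m and x of open1 in the frame of bin between -0.062 and 0.062 m and y of open1 in the frame of bin between -0.092 and 0.092 m and height (world z) of each of open1, open2 below 0.055 m and x of open2 in the frame of bin between -0.062 and 0.062 m and y of open2 in the frame of bin between -0.092 and 0.092 m and linear speed of each of bottle1, bottle2, bottle3, bottle4, open1, open2 below 0.02 m/s and velocity of joint wheel between -0.05 and 0.05 rad/s); the robot touches nothing.
It fails at once if the tip_box is shoved or knocked (moved more than 30 mm) (distance of tip_box from where it was at the start of the episode above 0.03 m).
It fails at once if the tape is shoved or knocked (moved more than 30 mm) (distance of tape from where it was at the start of the episode above 0.03 m).
It fails at once if the beaker is shoved or knocked (moved more than 30 mm) (distance of beaker from where it was at the start of the episode above 0.03 m).
Of bottle1, bottle2, bottle3, bottle4 only 3 to 4 are there at a start; the rules pass over those that are not, and their reading is None.
Of open1, open2 only 1 to 2 are there at a start; the rules pass over those that are not, and their reading is None.
At some moment in a run one of open1, open2 may be knocked a few centimetres aside while the robot is not near it.
It also fails if it takes over 210 s, if anything falls off the work surface, if the arm or the gripper's body presses on something with over 40 N, if the wrist force passes 120 N, or if a joint passes its speed limit or range.

ROBOT

A 6-joint arm with a two-finger parallel gripper is mounted at the origin on the work surface. World frame = base frame: x ahead of the robot, y to its left, z up, the work surface at z = 0. Lengths are in m, angles in rad, forces in N, time in s.
With the tool pointing down it reaches from about 0.25 to 0.8 m from the base axis. Payload 8.5 kg.
Tool frame: the origin (TCP) lies on the centre line of the jaws, within the pads' length; the fingertips stand manip.finger_overhang ahead of it and the grasp point (between the pads) lies 3 mm ahead of it (manip.finger_overhang is the distance from the TCP to the fingertips, in m); x points along the fingers, y is the direction in which the jaws open and shut, and the axes are right-handed (so a half turn about x gives the same grasp; the last joint's range is limited). The gripper opens to 85 mm and grips with 20 to 120 N. Pads are 22 mm wide; open, the fingers measure 114 mm over their backs; the gripper's body (76 mm by 85 mm) begins 54 mm behind the grasp point. The pads swing forward as they close: fully open they stand 13 mm farther back than shut.
Start: joints at [1.31, 0.238, -0.013, 1.319, 0, 1.571], TCP at [0.135, 0.507, 0.253] pointing down, gripper open.
Joint ranges: [-2.66, 2.66], [-1.03, 1.9], [-1.14, 1.46], [-1.82, 2.27], [-1.45, 1.34], [-3.14, 3.14]. Speed limits (rad/s): [2.22, 2.22, 2.79, 3.14, 3.14, 3.14].

INTERFACE

Orientations are given as a unit quaternion [w, x, y, z].
In Python, from rig import telemetry, cams, order, manip gives the robot as it stands. The module is installed in compiled form; this text tells all that it offers.
- The arm moves only by the shell command python3 -m creep 'ROWS' [FORCE]. ROWS is text: rows parted by semicolons, each of 7 numbers parted by spaces: the turn, a rotation vector about the tool's x, y, z scaled (see below), then the shift along the tool's x, y, z scaled (see below), then the closure, from -1 (fully open) to 1 (shut). In form: wx wy wz tx ty tz claw; .... A call has 1 to 10 rows; each row shifts and turns the commanded pose from where the row before left it, along the tool's axes as they then stand; what a row does not reach is not made up. The controller multiplies each number of a shift by 60 mm and each number of a turn by 10 degrees. A row lasts 1/8 s, in which the tool goes at most 62.5 mm and 10.7 degrees, less where a joint would pass 70% of its speed; a pose out of reach is approached as far as the arm can. A call with a number of a shift or a turn outside -1 to 1 is refused whole. A call with a gripper value outside its range is refused whole. The fingers move at their own pace and stop on an object; FORCE is the grip in N (left out, the last holds). Time passes only in rows, so rows that do not move let the fingers close. It gives the time, the measured TCP pose, the force and the opening at its end, in the units of the state.
- telemetry.read_state(): the state, without advancing time (a new reading comes with each control period).
- cams.get_image(name): name is "scene" or "top" or "wrist"; returns a dict with "color" (480x640x3 uint8, red, green, blue), "mtx" (3x3 intrinsics, pixels), "rvec" (rotation vector, rad) and "tvec" (3), from world to camera coordinates, as OpenCV has them. Camera axes: x right, y down, z forward; pixel columns grow to the right and rows downward; lengths in m; the calibration is good to about 2 mm. A picture is of the moment at which its call begins. There is no depth.
- order.finish_job(): hands the job in, once; it reports no verdict.
The state is a dict: "time_s": time; "joint_positions": joint angles; "dq": joint speeds; "joint_torque": joint torques, N m; "position": TCP position; "eef_rot": TCP orientation; "wrist_force": force on the tool from outside, world axes, zero at the start; "torque": the same for the moment, N m; "finger_gap": opening from 0.0 (shut) to 1.0 (fully open).
Only numpy, scipy, OpenCV 4.12 (cv2) and the standard library are available. Lean on these libraries where they do the work, as an engineer would, in place of code of your own. Each camera call takes 0.05 s, during which the arm holds its last target.

## Working session

There is one attempt and no reset: what is moved stays moved. The work goes in short steps, Python scripts to look and compute and a shell command to move; the robot and the scene stay as the last step left them, time stands still between calls to the robot, and variables do not carry over. Pictures are saved under pics/ and viewed, and the job is handed in when it is done.

```bash
mkdir -p pics; ls
python3 - <<'E'
from rig import telemetry, cams, order, manip
import cv2
print(manip.finger_overhang, [x for x in dir(manip) if x[0]!='_'])
print(telemetry.read_state())
for n in ("scene","top","wrist"):
    d=cams.get_image(n); cv2.imwrite(f"pics/{n}0.png",d["color"][:,:,::-1]); print(n,d["mtx"].tolist(),d["rvec"],d["tvec"])
E
```

```text
pics
0.022 ['IKError', 'finger_overhang']
{'time_s': 0.0, 'joint_positions': array([ 1.30998516e+00,  2.38761511e-01, -1.42300331e-02,  1.31920891e+00,
       -5.47485796e-06,  1.57083242e+00]), 'dq': array([-0.00156574,  0.0007116 ,  0.00034659, -0.00018356,  0.00105431,
       -0.00034688]), 'joint_torque': array([ 3.02981745e-03, -5.38783085e+01,  3.46438122e+01,  1.82881008e-02,
        2.33359006e-04, -7.10873195e-06]), 'position': array([0.13528306, 0.50688035, 0.25269715]), 'eef_rot': array([ 0.70103845,  0.0914697 ,  0.7011637 , -0.09245464]), 'wrist_force': array([ 0.29630871, -0.0010383 , -0.48933346]), 'torque': array([-0.02018529, -0.03602469,  0.03092374]), 'finger_gap': 0.9977474399803874}
scene [[537.3351672647375, 0.0, 314.6735675239805], [0.0, 537.3351672647375, 241.1034006743632], [0.0, 0.0, 1.0]] [ 0.85656182  2.59284873 -1.03462223] [ 0.42048579 -0.17940277  1.65994991]
top [[546.9180602203678, 0.0, 310.06150966617963], [0.0, 546.9180602203678, 240.24327005792964], [0.0, 0.0, 1.0]] [ 2.17053495 -2.14338441  0.1606414 ] [0.01461298 0.5710246  1.3468195 ]
wrist [[382.72679872079954, 0.0, 320.9962520248627], [0.0, 382.72679872079954, 245.59166262402266], [0.0, 0.0, 1.0]] [-2.27268142 -1.74613742 -0.28742607] [-0.52573635 -0.04132799  0.38039346]
```

View pics/scene0.png

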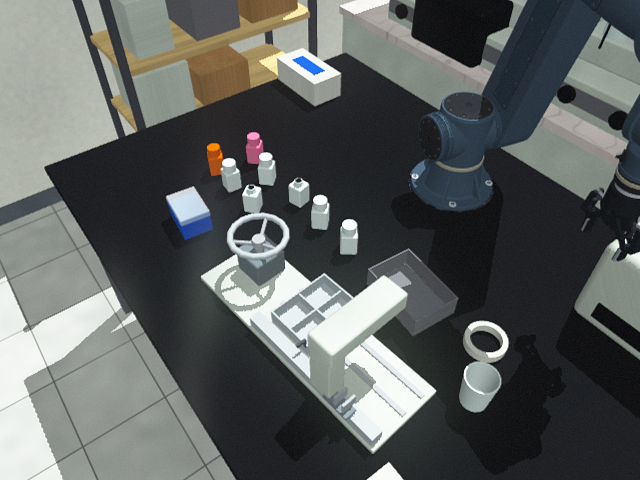

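View pics/top0.png

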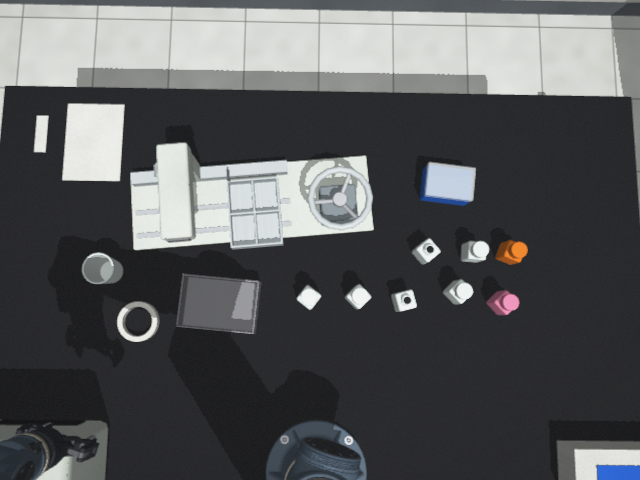

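View pics/wrist0.png

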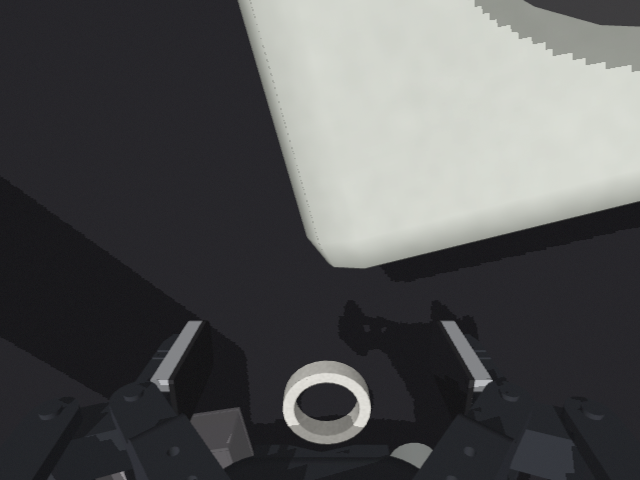

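```bash
cat > h.py <<'E'
import numpy as np, cv2
from rig import telemetry, cams, order, manip
from scipy.spatial.transform import Rotation as Ro
def grab(n,save=None):
    d=cams.get_image(n)
    if save: cv2.imwrite(f"pics/{save}.png",d["color"][:,:,::-1])
    return d
def proj(d,P): return cv2.projectPoints(np.float64(P).reshape(-1,3),d["rvec"],d["tvec"],d["mtx"],None)[0].reshape(-1,2)
def ray(d,uv,z):
    R=Ro.from_rotvec(np.ravel(d["rvec"])).as_matrix(); c=-R.T@np.ravel(d["tvec"])
    uv=np.float64(uv).reshape(-1,2); v=np.c_[uv,np.ones(len(uv))]@np.linalg.inv(d["mtx"]).T@R
    return c+v*((z-c[2])/v[:,2])[:,None]
def tool():
    s=telemetry.read_state(); q=s["eef_rot"]; return s,Ro.from_quat([q[1],q[2],q[3],q[0]])
def st():
    s,R=tool(); M=R.as_matrix(); j=M[:,1]
    print("t",round(s["time_s"],2),"pos",s["position"].round(4),"x-axis",M[:,0].round(3),"jaw yaw",round(np.degrees(np.arctan2(j[1],j[0])),1),"F",s["wrist_force"].round(1),"gap",round(s["finger_gap"],3),"j6",s["joint_positions"].round(2))
def go(p,jawyaw=None):
    """units: shift in current tool axes after turning; prints"""
    s,R=tool(); M=R.as_matrix(); j=M[:,1]
    st()
    if jawyaw is not None:
        cur=np.degrees(np.arctan2(j[1],j[0])); e=(jawyaw-cur+90)%180-90
        y=np.radians(cur+e); 
        # target orientation tool x down
        opts=[]
        X=np.array([0,0,-1.]);Y=np.array([np.cos(y),np.sin(y),0]);Z=np.cross(X,Y)
        T=Ro.from_matrix(np.c_[X,Y,Z]); rv=(R.inv()*T).as_rotvec(degrees=True)
        print("turn units",(rv/10).round(3)); M2=T.as_matrix()
    else: M2=M
    d=np.array(p)-s["position"]
    print("shift units old axes",(M.T@d/0.06).round(3)," new axes",(M2.T@d/0.06).round(3), "tool y",M2[:,1].round(2),"z",M2[:,2].round(2))
E
python3 - <<'E'
from h import *
d=grab("top"); im=d["color"][:,:,::-1]
cv2.imwrite("pics/t_b.png",cv2.resize(im[225:330,280:540],None,fx=3,fy=3,interpolation=cv2.INTER_CUBIC))
cv2.imwrite("pics/t_s.png",cv2.resize(im[130:345,70:390],None,fx=2.5,fy=2.5,interpolation=cv2.INTER_CUBIC))
for uv in [(310,295),(358,295),(460,290),(476,249)]: print(uv,ray(d,uv,0.095).round(3))
E
```

```text
(310, 295) [[0.431 0.021 0.095]]
(358, 295) [[ 0.432 -0.094  0.095]]
(460, 290) [[ 0.447 -0.34   0.095]]
(476, 249) [[ 0.547 -0.382  0.095]]
```

View pics/t_b.png

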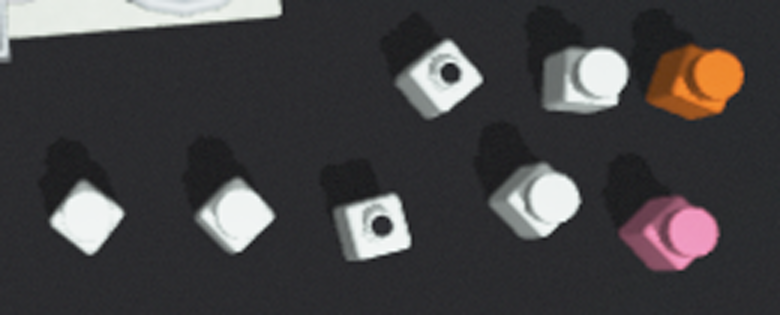

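View pics/t_s.png

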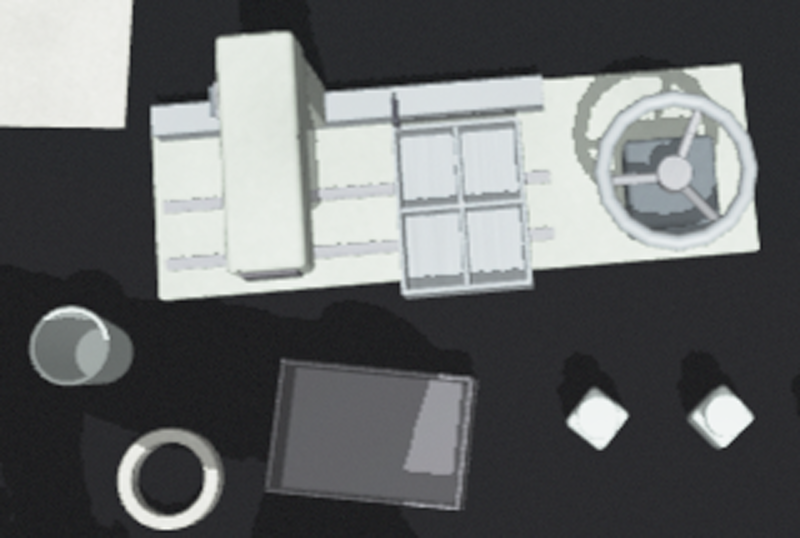

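Run:
```python
from h import *
d=grab("top")
f=lambda c:np.array(c)/2.5+[70,130]
tr=ray(d,f([(398,127),(521,120),(532,288),(403,295)]),0.056); print("tray",tr.round(3).tolist())
print([np.linalg.norm(tr[i]-tr[(i+1)%4]).round(3) for i in range(4)], tr.mean(0).round(3))
b=ray(d,f([(282,360),(475,377),(462,508),(266,490)]),0.06); print("bin",b.round(3).tolist(),[np.linalg.norm(b[i]-b[(i+1)%4]).round(3) for i in range(4)],b.mean(0).round(3))
print("wheel",ray(d,f([(678,171)]),0.14).round(3))
print("head arm top",ray(d,f([(216,40),(295,33),(228,272)]),0.23).round(3).tolist()," lower", ray(d,f([(230,277),(312,266)]),0.15).round(3).tolist())
g=lambda c:np.array(c)/3+[280,225]
for n,c in dict(A=[(88,180),(125,215),(90,255),(50,218)],B=[(237,177),(274,215),(238,252),(200,213)],open2=[(395,193),(411,243),(358,260),(343,206)],open1=[(448,40),(483,80),(437,112),(400,78)]).items():
    p=ray(d,g(c),0.068); e=[p[(i+1)%4]-p[i] for i in range(4)]
    print(n,p.mean(0).round(3),[np.linalg.norm(x).round(3) for x in e],[(np.degrees(np.arctan2(x[1],x[0]))%90).round(0) for x in e])
for n,c in dict(C=(551,196),D=(603,74)).items(): print(n,ray(d,g(c),0.095).round(3))
for n,c in dict(o1=(450,73),o2=(380,226)).items(): print(n,ray(d,g(c),0.081).round(3))
```

```text
tray [[0.718, 0.229, 0.056], [0.727, 0.104, 0.056], [0.555, 0.09, 0.056], [0.546, 0.218, 0.056]]
[np.float64(0.125), np.float64(0.172), np.float64(0.129), np.float64(0.172)] [0.636 0.16  0.056]
bin [[0.48, 0.335, 0.06], [0.465, 0.144, 0.06], [0.338, 0.154, 0.06], [0.353, 0.345, 0.06]] [np.float64(0.191), np.float64(0.128), np.float64(0.192), np.float64(0.127)] [0.409 0.244 0.06 ]
wheel [[ 0.658 -0.05   0.14 ]]
head arm top [[0.752, 0.368, 0.23], [0.759, 0.299, 0.23], [0.543, 0.348, 0.23]]  lower [[0.55, 0.366, 0.15], [0.561, 0.291, 0.15]]
A [0.426 0.022 0.068] [np.float64(0.041), np.float64(0.043), np.float64(0.044), np.float64(0.044)] [np.float64(47.0), np.float64(49.0), np.float64(48.0), np.float64(46.0)]
B [ 0.43  -0.099  0.068] [np.float64(0.043), np.float64(0.042), np.float64(0.044), np.float64(0.042)] [np.float64(45.0), np.float64(46.0), np.float64(45.0), np.float64(44.0)]
open2 [ 0.422 -0.213  0.068] [np.float64(0.042), np.float64(0.046), np.float64(0.045), np.float64(0.044)] [np.float64(17.0), np.float64(18.0), np.float64(15.0), np.float64(15.0)]
open1 [ 0.544 -0.269  0.068] [np.float64(0.044), np.float64(0.047), np.float64(0.041), np.float64(0.052)] [np.float64(41.0), np.float64(35.0), np.float64(47.0), np.float64(39.0)]
C [[ 0.446 -0.349  0.095]]
D [[ 0.546 -0.394  0.095]]
o1 [[ 0.546 -0.273  0.081]]
o2 [[ 0.421 -0.214  0.081]]
```

```bash
python3 -m creep '0 0 0 -0.8 0 0 -1'
python3 - <<'E'
from h import *
go((0.427,0.022,0.30),47.5)
go((0.427,0.022,0.30),-42.5)
E
```

```text
time_s: 0.38
position: [0.1349, 0.5055, 0.2987]
eef_rot: [0.701, 0.089, 0.701, -0.094]
wrist_force: [0.7, 0.9, 0.5]
finger_gap: 1.002
t 0.38 pos [0.1349 0.5055 0.2987] x-axis [-0.002 -0.007 -1.   ] jaw yaw 75.1 F [0.7 0.9 0.5] gap 1.002 j6 [ 1.31  0.23  0.09  1.44 -0.    1.57]
turn units [2.756 0.01  0.04 ]
shift units old axes [ 0.026 -6.531  6.781]  new axes [-0.021 -2.652  9.033] tool y [0.68 0.74 0.  ] z [ 0.74 -0.68  0.  ]
t 0.38 pos [0.1349 0.5055 0.2987] x-axis [-0.002 -0.007 -1.   ] jaw yaw 75.1 F [0.7 0.9 0.5] gap 1.002 j6 [ 1.31  0.23  0.09  1.44 -0.    1.57]
turn units [-6.244 -0.022  0.037]
shift units old axes [ 0.026 -6.531  6.781]  new axes [-0.021 -9.033 -2.652] tool y [-0.74  0.68  0.  ] z [0.68 0.74 0.  ]
```

```bash
python3 -m creep '0.92 0 0.02 0 0 0 -1;0.92 0 0.02 0 0 0 -1;0.92 0 0 0 0 0 -1' >/dev/null; python3 -m creep '0 0 0 0 -0.27 0.9 -1;0 0 0 0 -0.27 0.9 -1;0 0 0 0 -0.27 0.9 -1;0 0 0 0 -0.27 0.9 -1;0 0 0 0 -0.27 0.9 -1;0 0 0 0 -0.27 0.9 -1;0 0 0 0 -0.27 0.9 -1;0 0 0 0 -0.27 0.9 -1;0 0 0 0 -0.27 0.9 -1;0 0 0 0 -0.27 0.9 -1'
python3 - <<'E'
from h import *
go((0.427,0.022,0.30),47.5)
grab("wrist","w1")
E
```

```text
time_s: 2.0
position: [0.4243, 0.0209, 0.2992]
eef_rot: [0.659, 0.259, 0.659, -0.254]
wrist_force: [0.1, 0.4, -1.0]
finger_gap: 1.0
t 2.0 pos [0.4243 0.0209 0.2992] x-axis [ 0.003  0.006 -1.   ] jaw yaw 47.4 F [ 0.1  0.4 -1. ] gap 1.0 j6 [ 0.04  0.05 -0.12  1.39  0.01  0.79]
turn units [-0.006 -0.01  -0.041]
shift units old axes [-0.013  0.044  0.02 ]  new axes [-0.013  0.044  0.02 ] tool y [0.68 0.74 0.  ] z [ 0.74 -0.68  0.  ]
```

View pics/w1.png

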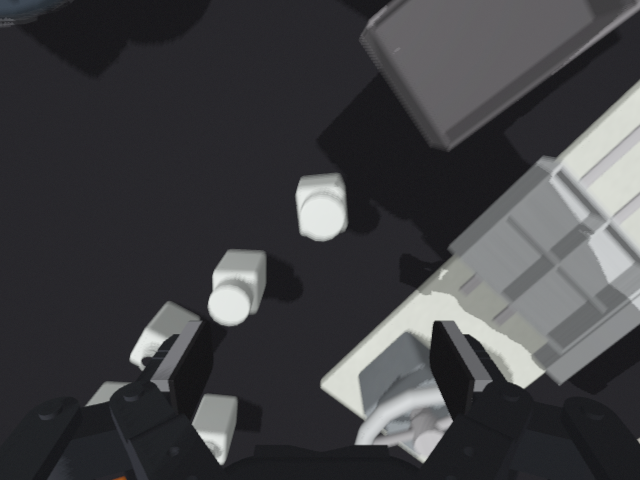

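Run:
```python
from h import *
d=grab("wrist"); 
m=(d["color"].min(2)>225).astype(np.uint8)
n,l,s,c=cv2.connectedComponentsWithStats(m)
for i in range(1,n):
    if s[i][4]>300: print(s[i],c[i].round(1),ray(d,c[i],0.095).round(4))
print(ray(d,[(323,217),(230,304)],0.095).round(4))
im=d["color"][160:335,190:365,::-1]; cv2.imwrite("pics/w1z.png",cv2.resize(im,None,fx=3.4,fy=3.4,interpolation=cv2.INTER_CUBIC))
```

```text
[ 304  186   41   42 1321] [323.7 206.6] [[0.4236 0.0261 0.095 ]]
[211 279  39  36 955] [229.  295.6] [[ 0.426  -0.0962  0.095 ]]
[[ 0.43    0.0194  0.095 ]
 [ 0.4326 -0.102   0.095 ]]
```

View pics/w1z.png

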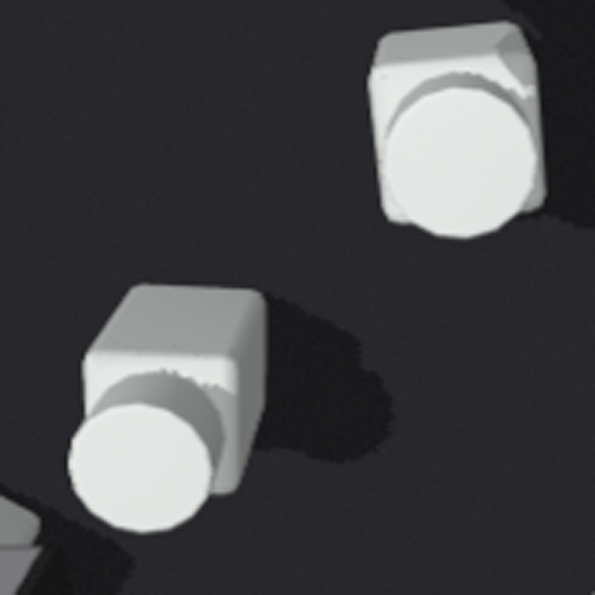

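Run:
```python
from h import *
d=grab("wrist"); g=lambda c:np.array(c)/3.4+[190,160]
print(ray(d,g([(462,163),(142,467)]),.095).round(4))
for n,c in dict(A=[(372,80),(535,68)],A2=[(372,80),(385,215)],A3=[(535,68),(545,200)],B=[(85,358),(236,358)]).items():
    p=ray(d,g(c),.068); e=p[1]-p[0]; print(n,p.round(3).tolist(),np.degrees(np.arctan2(e[1],e[0]))%90)
go((.4240,.0245,.055),47.5)
```

```text
[[ 0.4239  0.0294  0.095 ]
 [ 0.4268 -0.0929  0.095 ]]
A [[0.395, 0.023, 0.068], [0.423, 0.057, 0.068]] 51.29591303228502
A2 [[0.395, 0.023, 0.068], [0.425, -0.0, 0.068]] 51.60043194903524
A3 [[0.423, 0.057, 0.068], [0.452, 0.035, 0.068]] 52.74201317868395
B [[0.397, -0.093, 0.068], [0.427, -0.061, 0.068]] 47.01143745093604
t 2.15 pos [0.4244 0.0206 0.2987] x-axis [ 0.002  0.006 -1.   ] jaw yaw 47.2 F [-0.7  0.8 -0. ] gap 0.994 j6 [ 0.04  0.05 -0.12  1.39  0.01  0.79]
turn units [-0.032 -0.014 -0.034]
shift units old axes [ 4.061  0.019 -0.04 ]  new axes [ 4.061  0.043 -0.05 ] tool y [0.68 0.74 0.  ] z [ 0.74 -0.68  0.  ]
```

Run:
```python
from h import *
for n,boxes in (("scene",[(308,190,335,232),(337,215,363,258)]),("top",[(292,280,328,315),(340,280,376,315)])):
    d=grab(n); print(n,proj(d,[(.426,.025,.095),(.426,.025,.0),(.429,-.096,.095),(.429,-.096,0)]).round(1).tolist())
    im=d["color"]
    ims=[cv2.resize(im[b-5:e+5,a-5:c+5,::-1],(400,400 if n=="top" else 500),interpolation=cv2.INTER_CUBIC) for a,b,c,e in boxes]
    cv2.imwrite(f"pics/z_{n}.png",np.hstack(ims)); print([(a-5,b-5,(c-a+10)/400,(e-b+10)/ims[0].shape[0]) for a,b,c,e in boxes])
```

```text
scene [[349.5, 224.3], [348.2, 248.8], [320.9, 199.8], [321.0, 224.4]]
[(303, 185, 0.0925, 0.104), (332, 210, 0.09, 0.106)]
top [[308.3, 296.9], [308.0, 298.1], [358.8, 296.3], [355.0, 297.5]]
[(287, 275, 0.115, 0.1125), (335, 275, 0.115, 0.1125)]
```

View pics/z_scene.png

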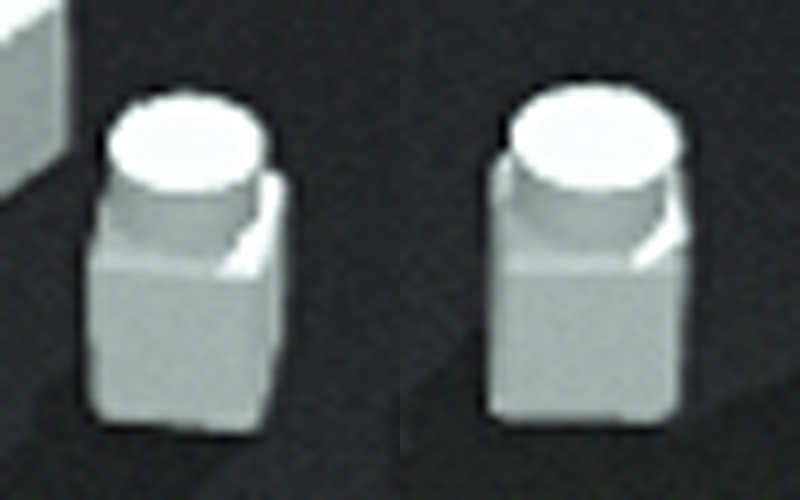

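View pics/z_top.png

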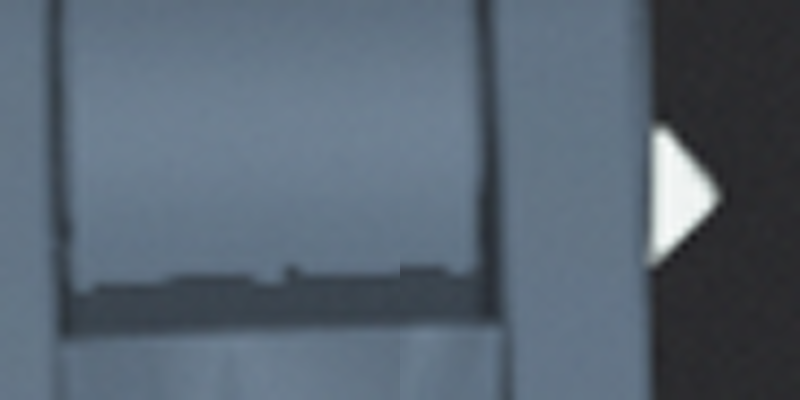

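```bash
python3 -m creep '-0.26 0 -0.03 0.5 0 0 -1;0 0 0 0.9 0.06 0 -1;0 0 0 0.9 0 0 -1;0 0 0 0.9 0 0 -1;0 0 0 0.6 0 0 -1;0 0 0 0 0 0 -1' 40;python3 - <<'E'
from h import *
go((.4260,.025,.055),50)
E
```

```text
time_s: 3.0
position: [0.4236, 0.0273, 0.0696]
eef_rot: [0.663, 0.241, 0.667, -0.241]
wrist_force: [-0.9, 0.4, 0.1]
finger_gap: 0.998
t 3.0 pos [0.4236 0.0273 0.0696] x-axis [-0.005  0.002 -1.   ] jaw yaw 50.2 F [-0.9  0.4  0.1] gap 0.998 j6 [ 0.06  0.22 -0.55  0.8   0.    0.76]
turn units [ 0.02  -0.032  0.011]
shift units old axes [ 0.242 -0.004  0.058]  new axes [ 0.243 -0.004  0.056] tool y [0.64 0.77 0.  ] z [ 0.77 -0.64  0.  ]
```

```bash
python3 -m creep '0 0 0 0.24 0 0.05 -1;0 0 0 0 0 0 0.6;0 0 0 0 0 0 0.6;0 0 0 0 0 0 0.6;0 0 0 0 0 0 0.6;0 0 0 0 0 0 0.6' 40;python3 - <<'E'
from h import *
go((.4260,.025,.055),50)
E
```

```text
time_s: 3.75
position: [0.4289, 0.0246, 0.0582]
eef_rot: [0.665, 0.243, 0.664, -0.24]
wrist_force: [-1.8, 2.1, 8.7]
finger_gap: 0.533
t 3.75 pos [0.4289 0.0246 0.0582] x-axis [ 0.001  0.003 -1.   ] jaw yaw 50.1 F [-1.8  2.1  8.7] gap 0.533 j6 [ 0.06  0.24 -0.57  0.76  0.    0.75]
turn units [ 0.007 -0.004 -0.017]
shift units old axes [ 0.053 -0.026 -0.042]  new axes [ 0.053 -0.026 -0.042] tool y [0.64 0.77 0.  ] z [ 0.77 -0.64  0.  ]
```

```bash
python3 -m creep '0 0 0 -0.5 0 0 0.6;0 0 0 -0.9 0 0 0.6;0 0 0 -0.9 0 0 0.6;0 0 0 -0.9 0 0 0.6;0 0 0 0 0 0 0.6;0 0 0 0 0 0 0.6';python3 - <<'E'
from h import *
st()
d=grab("scene","s1"); cv2.imwrite("pics/s1z.png",cv2.resize(d["color"][205:450,195:465,::-1],None,fx=2.4,fy=2.4,interpolation=cv2.INTER_CUBIC))
d=grab("wrist","w2")
E
```

```text
time_s: 4.5
position: [0.428, 0.0239, 0.2487]
eef_rot: [0.664, 0.242, 0.665, -0.241]
wrist_force: [0.4, -1.4, -1.4]
finger_gap: 0.533
t 4.5 pos [0.428  0.0239 0.2487] x-axis [-0.     0.002 -1.   ] jaw yaw 50.1 F [ 0.4 -1.4 -1.4] gap 0.533 j6 [ 0.05  0.08 -0.23  1.27  0.    0.75]
```

View pics/s1z.png

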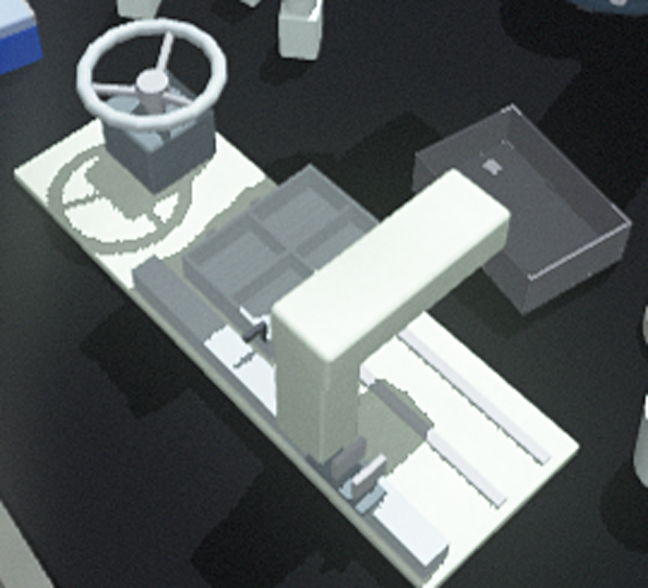

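View pics/w2.png

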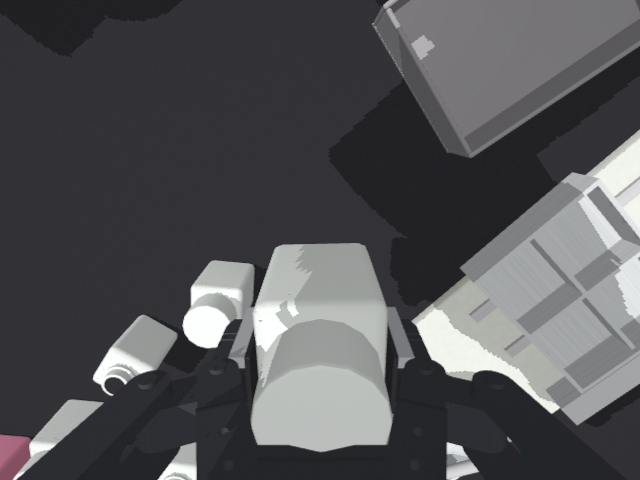

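Run:
```python
from h import *
d=grab("scene"); g=lambda c:np.array(c)/2.4+[195,205]
p=ray(d,g([(308,165),(185,255)]),.056); print("near-wheel, far-wheel",p.round(4).tolist(),np.linalg.norm(p[0]-p[1]),np.degrees(np.arctan2(*(p[1]-p[0])[1::-1])))
w=ray(d,g([(152,75)]),.14);print("wheel",w.round(3))
# bin corners
print("bin",ray(d,g([(513,106),(630,222),(528,280),(415,155)]),.06).round(3).tolist())
print("pointer tip",ray(d,g([(247,337)]),.076).round(3))
```

```text
near-wheel, far-wheel [[0.5624, 0.0924, 0.056], [0.728, 0.1118, 0.056]] 0.16676501859317844 6.681157217612618
wheel [[ 0.66  -0.043  0.14 ]]
bin [[0.338, 0.161, 0.06], [0.352, 0.346, 0.06], [0.482, 0.336, 0.06], [0.467, 0.151, 0.06]]
pointer tip [[0.74  0.235 0.076]]
```

```bash
python3 -m creep '0.92 0 0 -0.3 0 0 0.6;0.92 0 0 0 0 0 0.6;0.92 0 0 0 0 0 0.6;0.92 0 0 0 0 0 0.6;0.92 0 0 0 0 0 0.6;0 0 0 0 0 0 0.6' >/dev/null;python3 - <<'E'
from h import *
go((.6756,.1985,.27),4.2)
E
```

```text
t 5.4 pos [0.4279 0.0237 0.2657] x-axis [-0.003  0.002 -1.   ] jaw yaw 4.1 F [-0.1  0.7 -1. ] gap 0.531 j6 [ 0.05  0.07 -0.19  1.32  0.    1.55]
turn units [-0.008 -0.014  0.014]
shift units old axes [-0.076  4.326 -2.609]  new axes [-0.071  4.33  -2.602] tool y [ 1.    0.07 -0.  ] z [ 0.07 -1.   -0.  ]
```

```bash
python3 -m creep '0 0 0 0 0.86 -0.52 0.6;0 0 0 0 0.86 -0.52 0.6;0 0 0 0 0.86 -0.52 0.6;0 0 0 0 0.86 -0.52 0.6;0 0 0 0 0.86 -0.52 0.6;0 0 0 0 0 0 0.6;0 0 0 0 0 0 0.6' >/dev/null;python3 - <<'E'
from h import *
go((.6756,.1985,.27),4.2)
grab("wrist","w3"); grab("scene","s3")
E
```

```text
t 6.28 pos [0.6741 0.1975 0.2654] x-axis [-0.003  0.001 -1.   ] jaw yaw 4.2 F [-0.6 -0.5 -0.7] gap 0.536 j6 [0.28 0.57 0.53 1.54 0.   1.78]
turn units [ 0.001 -0.009  0.019]
shift units old axes [-0.077  0.025 -0.015]  new axes [-0.077  0.026 -0.015] tool y [1.   0.07 0.  ] z [ 0.07 -1.    0.  ]
```

View pics/w3.png

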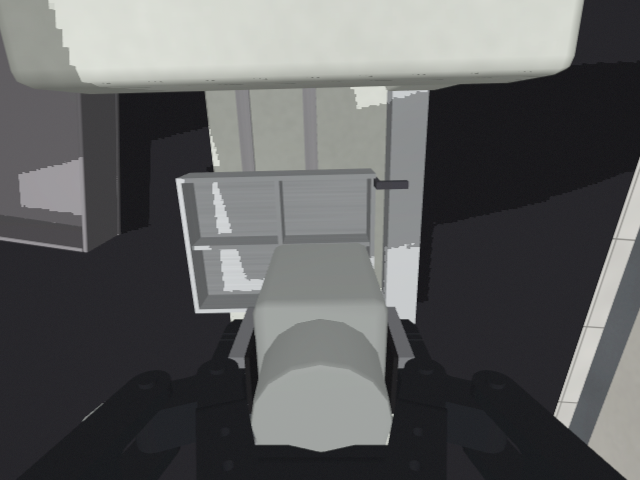

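View pics/s3.png

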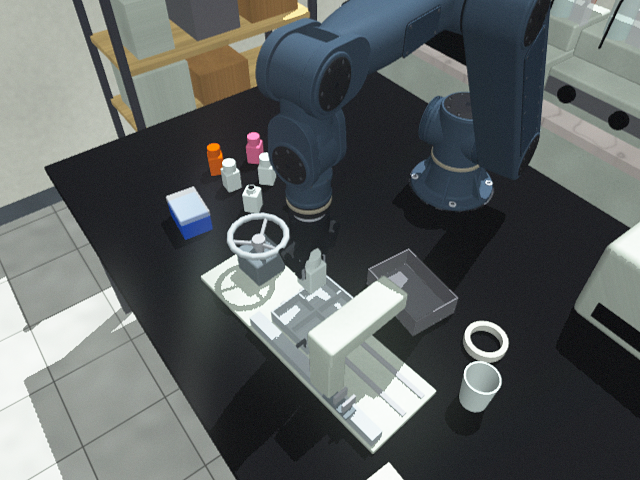

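Run:
```python
from h import *
d=grab("wrist"); R=Ro.from_rotvec(np.ravel(d["rvec"])).as_matrix(); print("cam",-R.T@np.ravel(d["tvec"]), "axis",R[2])
p=ray(d,[(180,180),(376,171),(196,313)],.056); print(p.round(4).tolist(),np.linalg.norm(p[1]-p[0]),np.linalg.norm(p[2]-p[0]))
print("centre",(p[1]+p[2])/2, np.degrees(np.arctan2(*(p[1]-p[0])[1::-1])),np.degrees(np.arctan2(*(p[0]-p[2])[1::-1]))-90)
print("arm edge z.15/.23",ray(d,[(100,88),(500,82)],.15).round(3).tolist(),ray(d,[(100,88),(500,82)],.23).round(3).tolist())
print(ray(d,(408,185),.076))
```

```text
cam [0.66783302 0.2811526  0.38724479] axis [ 0.02218436 -0.32020009 -0.94709015]
[[0.5498, 0.2201, 0.056], [0.7178, 0.2399, 0.056], [0.5593, 0.0914, 0.056]] 0.16913406968774883 0.12902565722613837
centre [0.63856336 0.16564693 0.056     ] 6.724237355083427 4.240201143212332
arm edge z.15/.23 [[0.54, 0.287, 0.15], [0.768, 0.307, 0.15]] [[0.583, 0.285, 0.23], [0.734, 0.298, 0.23]]
[[0.74209473 0.23301583 0.076     ]]
```

Run:
```python
from h import *
d=grab("top");f=lambda c:np.array(c)/2.5+[70,130]
for a,b,z in [((160,299),(758,250),.005),((152,105),(741,65),.005)]:
    p=ray(d,f([a,b]),z);e=p[0]-p[1];print(p.round(3).tolist(),np.degrees(np.arctan2(e[1],e[0]))-90)
go((.6825,.137,.27),4.6)
```

```text
[[0.545, 0.475, 0.005], [0.605, -0.143, 0.005]] 5.514814147737766
[[0.75, 0.495, 0.005], [0.803, -0.126, 0.005]] 4.894565409796556
t 6.47 pos [0.6739 0.1968 0.2682] x-axis [ 0.     0.003 -1.   ] jaw yaw 4.1 F [-0.4 -0.5 -0.7] gap 0.536 j6 [0.28 0.56 0.53 1.54 0.   1.78]
turn units [-0.054 -0.014 -0.003]
shift units old axes [-0.033  0.073  1.004]  new axes [-0.03   0.063  1.005] tool y [1.   0.08 0.  ] z [ 0.08 -1.   -0.  ]
```

```bash
python3 -m creep '-0.1 0 0 0 0.06 0.5 0.6;0 0 0 0 0 0.5 0.6;0 0 0 0.7 0 0 0.6;0 0 0 0.7 0 0 0.6;0 0 0 0.5 0 0 0.6;0 0 0 0 0 0 0.6;0 0 0 0 0 0 0.6' >/dev/null;python3 - <<'E'
from h import *
go((.6825,.137,.082),5.1)
d=grab("scene","s4"); cv2.imwrite("pics/s4z.png",cv2.resize(d["color"][205:360,220:400,::-1],None,fx=4,fy=4,interpolation=cv2.INTER_CUBIC))
grab("wrist","w4")
E
```

```text
t 7.35 pos [0.6834 0.1382 0.155 ] x-axis [ 0.002  0.003 -1.   ] jaw yaw 5.1 F [ 0.1  0.2 -0.5] gap 0.532 j6 [0.2  0.57 0.27 1.26 0.   1.68]
turn units [-0.005 -0.015 -0.012]
shift units old axes [ 1.216 -0.019  0.022]  new axes [ 1.216 -0.017  0.019] tool y [1.   0.09 0.  ] z [ 0.09 -1.   -0.  ]
```

View pics/s4z.png

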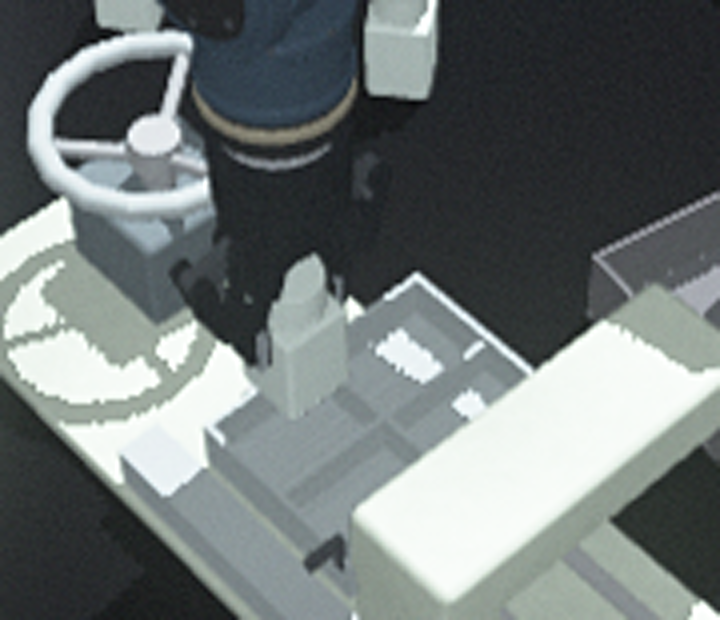

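View pics/w4.png

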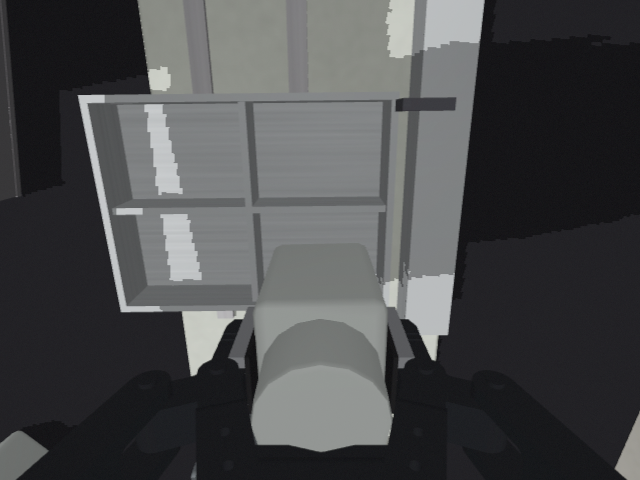

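Run:
```python
from h import *
d=grab("wrist")
p=ray(d,[(83,97),(395,95),(122,311),(252,206)],.056); print(p.round(4).tolist(),np.linalg.norm(p[1]-p[0]),np.linalg.norm(p[2]-p[0]))
print("centre",(p[1]+p[2])/2, np.degrees(np.arctan2(*(p[1]-p[0])[1::-1])),np.degrees(np.arctan2(*(p[0]-p[2])[1::-1]))-90)
```

```text
[[0.5495, 0.221, 0.056], [0.7151, 0.2367, 0.056], [0.5602, 0.0936, 0.056], [0.641, 0.1695, 0.056]] 0.16638830950795852 0.12785119146619087
centre [0.63766455 0.16513478 0.056     ] 5.405454660995805 4.828712217409048
```

```bash
python3 -m creep '0 0 0 0.4 0 0 0.6;0 0 0 0.4 0 0 0.6;0 0 0 0.3 0 0 0.6;0 0 0 0 0 0 0.6;0 0 0 0 0 0 0.6' ;python3 - <<'E'
from h import *
go((.6840,.138,.082),5.1)
E
```

```text
time_s: 8.12
position: [0.6836, 0.1387, 0.0881]
eef_rot: [0.521, 0.478, 0.522, -0.476]
wrist_force: [-0.2, 0.3, -0.8]
finger_gap: 0.537
t 8.12 pos [0.6836 0.1387 0.0881] x-axis [ 0.001  0.003 -1.   ] jaw yaw 5.1 F [-0.2  0.3 -0.8] gap 0.537 j6 [0.2  0.61 0.16 1.12 0.   1.68]
turn units [-0.004 -0.015 -0.008]
shift units old axes [0.102 0.005 0.012]  new axes [0.102 0.005 0.012] tool y [1.   0.09 0.  ] z [ 0.09 -1.    0.  ]
```

```bash
python3 -m creep '0 0 0 0.09 0 0 0.6;0 0 0 0 0 0 0.6;0 0 0 0 0 0 0.6' ; python3 -m creep '0 0 0 0 0 0 -0.4;0 0 0 0 0 0 -0.4;0 0 0 0 0 0 -0.4;0 0 0 -0.3 0 0 -0.4;0 0 0 -0.5 0 0 -0.4;0 0 0 -0.8 0 0 -0.4;0 0 0 -0.8 0 0 -0.4;0 0 0 -0.8 0 0 -0.4;0 0 0 0 0 0 -1';python3 - <<'E'
from h import *
st()
d=grab("scene","s5"); cv2.imwrite("pics/s5z.png",cv2.resize(d["color"][205:360,220:400,::-1],None,fx=4,fy=4,interpolation=cv2.INTER_CUBIC))
grab("wrist","w5")
E
```

```text
time_s: 8.5
position: [0.6838, 0.1387, 0.0823]
eef_rot: [0.521, 0.479, 0.522, -0.476]
wrist_force: [1.3, 0.4, 3.7]
finger_gap: 0.534
time_s: 9.62
position: [0.6844, 0.1383, 0.2778]
eef_rot: [0.522, 0.48, 0.521, -0.475]
wrist_force: [-0.2, 0.2, 0.4]
finger_gap: 0.889
t 9.62 pos [0.6844 0.1383 0.2778] x-axis [ 0.006  0.004 -1.   ] jaw yaw 5.1 F [-0.2  0.2  0.4] gap 0.889 j6 [0.2  0.55 0.53 1.55 0.   1.68]
```

View pics/s5z.png

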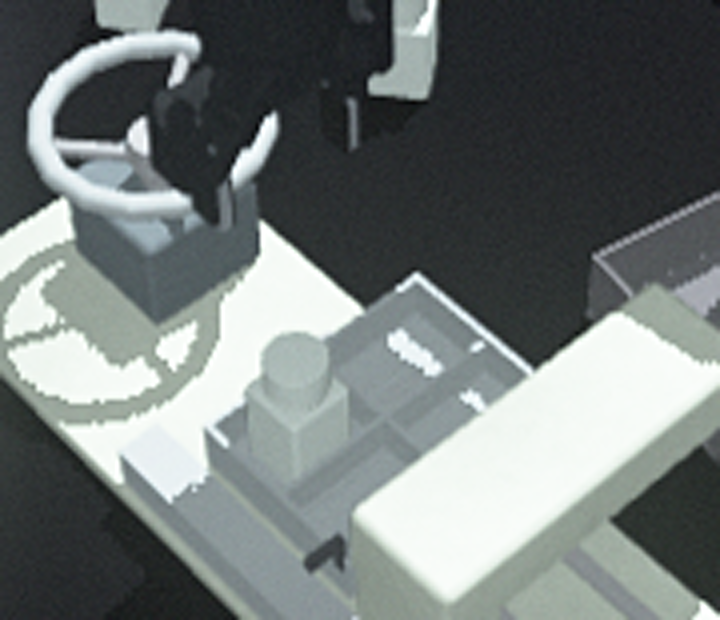

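View pics/w5.png

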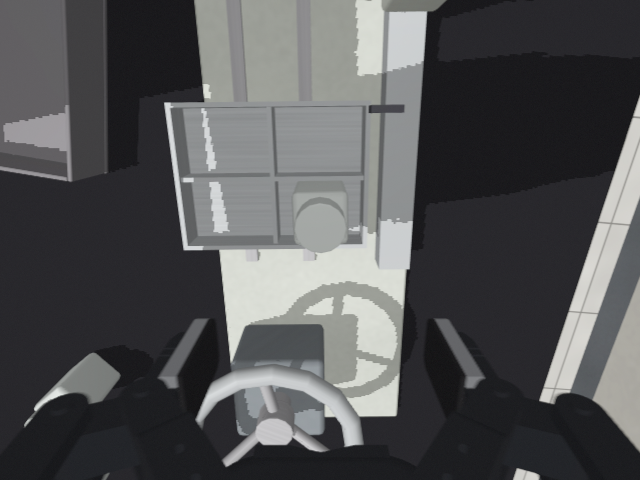

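Run:
```python
from h import *
go((.429,-.096,.27),46)
```

```text
t 9.72 pos [0.6831 0.1381 0.2733] x-axis [-0.     0.002 -1.   ] jaw yaw 5.1 F [ 0.1  0.3 -0.4] gap 0.998 j6 [0.2  0.55 0.53 1.54 0.   1.68]
turn units [-4.094 -0.013 -0.005]
shift units old axes [ 0.046 -4.563  3.513]  new axes [ 0.054 -5.749 -0.337] tool y [0.69 0.72 0.  ] z [ 0.72 -0.69  0.  ]
```

```bash
python3 -m creep '0 0 0 0 -0.91 0.7 -1;0 0 0 0 -0.91 0.7 -1;0 0 0 0 -0.91 0.7 -1;0 0 0 0 -0.91 0.7 -1;0 0 0 0 -0.91 0.7 -1;-0.82 0 0 0 0 0 -1;-0.82 0 0 0 0 0 -1;-0.82 0 0 0 0 0 -1;-0.82 0 0 0 0 0 -1;-0.82 0 0 0 0 0 -1' >/dev/null;python3 -m creep '0 0 0 0 0 0 -1';python3 - <<'E'
from h import *
go((.429,-.096,.055),46)
grab("wrist","w6")
E
```

```text
time_s: 11.1
position: [0.4524, -0.0734, 0.2716]
eef_rot: [0.654, 0.265, 0.657, -0.264]
wrist_force: [0.4, 0.0, -0.7]
finger_gap: 0.999
t 11.1 pos [ 0.4524 -0.0734  0.2716] x-axis [-0.003  0.003 -1.   ] jaw yaw 46.0 F [ 0.4  0.  -0.7] gap 0.999 j6 [-0.16  0.12 -0.12  1.34  0.    0.61]
turn units [ 0.    -0.024  0.001]
shift units old axes [ 3.611 -0.54  -0.004]  new axes [ 3.611 -0.541 -0.019] tool y [0.69 0.72 0.  ] z [ 0.72 -0.69  0.  ]
```

View pics/w6.png

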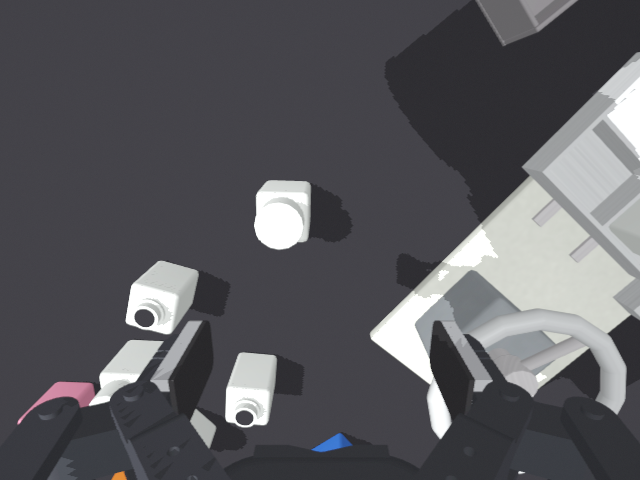

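```bash
python3 -m creep '0 0 0 0.3 -0.54 0 -1;0 0 0 0.9 0 0 -1;0 0 0 0.9 0 0 -1;0 0 0 0.9 0 0 -1;0 0 0 0.55 0 0 -1;0 0 0 0 0 0 -1;0 0 0 0 0 0 -1' ;python3 - <<'E'
from h import *
go((.429,-.096,.055),46)
E
```

```text
time_s: 12.02
position: [0.431, -0.0965, 0.0609]
eef_rot: [0.655, 0.266, 0.656, -0.264]
wrist_force: [0.6, 0.7, 0.9]
finger_gap: 0.999
t 12.03 pos [ 0.431  -0.0965  0.0609] x-axis [ 0.     0.002 -1.   ] jaw yaw 46.0 F [0.6 0.7 0.9] gap 0.999 j6 [-0.22  0.26 -0.53  0.78  0.    0.55]
turn units [-0.002 -0.009 -0.009]
shift units old axes [ 0.098 -0.017 -0.03 ]  new axes [ 0.098 -0.017 -0.03 ] tool y [0.69 0.72 0.  ] z [ 0.72 -0.69  0.  ]
```

```bash
python3 -m creep '0 0 0 0.08 0 -0.03 -1;0 0 0 0 0 0 0.6;0 0 0 0 0 0 0.6;0 0 0 0 0 0 0.6;0 0 0 0 0 0 0.6;0 0 0 0 0 0 0.6' 40; python3 -m creep '0 0 0 -0.4 0 0 0.6;0 0 0 -0.9 0 0 0.6;0 0 0 -0.9 0 0 0.6;0 0 0 -0.9 0 0 0.6;0.82 0 0 -0.4 0 0 0.6;0.82 0 0 0 0 0 0.6;0.82 0 0 0 0 0 0.6;0.82 0 0 0 0 0 0.6;0.82 0 0 0 0 0 0.6;0 0 0 0 0 0 0.6'
python3 - <<'E'
from h import *
go((.601,.131,.27),5.1)
grab("wrist","w7")
E
```

```text
time_s: 12.78
position: [0.4295, -0.0952, 0.0558]
eef_rot: [0.656, 0.265, 0.656, -0.264]
wrist_force: [-1.0, -0.2, 6.2]
finger_gap: 0.534
time_s: 14.02
position: [0.4292, -0.0956, 0.2652]
eef_rot: [0.521, 0.478, 0.523, -0.477]
wrist_force: [0.0, 0.7, -1.7]
finger_gap: 0.532
t 14.03 pos [ 0.4292 -0.0956  0.2652] x-axis [-0.001  0.002 -1.   ] jaw yaw 5.1 F [ 0.   0.7 -1.7] gap 0.532 j6 [-0.22  0.09 -0.17  1.32  0.    1.26]
turn units [ 0.001 -0.014  0.003]
shift units old axes [-0.073  3.188 -3.507]  new axes [-0.08   3.188 -3.507] tool y [1.   0.09 0.  ] z [ 0.09 -1.   -0.  ]
```

View pics/w7.png

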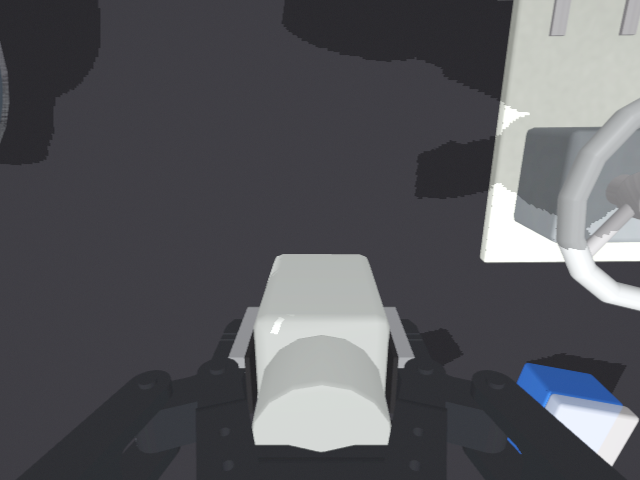

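```bash
python3 -m creep '0 0 0 0 0.53 -0.585 0.6;0 0 0 0 0.53 -0.585 0.6;0 0 0 0 0.53 -0.585 0.6;0 0 0 0 0.53 -0.585 0.6;0 0 0 0 0.53 -0.585 0.6;0 0 0 0 0.53 -0.585 0.6;0 0 0 0 0 0 0.6;0 0 0 0.8 0 0 0.6;0 0 0 0.8 0 0 0.6;0 0 0 0 0 0 0.6' >/dev/null
python3 - <<'E'
from h import *
go((.601,.131,.080),5.1)
grab("wrist","w8")
E
```

```text
t 15.32 pos [0.5981 0.1301 0.1665] x-axis [-0.008  0.001 -1.   ] jaw yaw 5.1 F [-1.1 -0.3 -0.1] gap 0.534 j6 [0.21 0.43 0.05 1.19 0.   1.69]
turn units [ 0.004 -0.008  0.044]
shift units old axes [ 1.442  0.061 -0.008]  new axes [ 1.442  0.05  -0.01 ] tool y [1.   0.09 0.  ] z [ 0.09 -1.    0.  ]
```

View pics/w8.png

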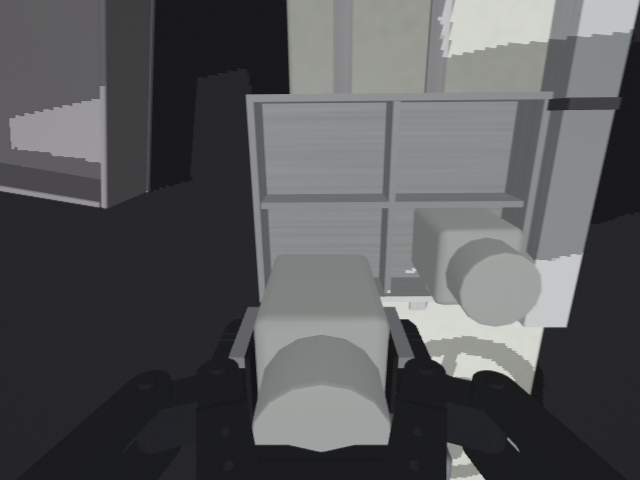

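```bash
python3 -m creep '0 0 0.03 0.4 0.04 0 0.6;0 0 0 0.4 0 0 0.6;0 0 0 0.4 0 0 0.6;0 0 0 0.15 0 0 0.6;0 0 0 0 0 0 0.6;0 0 0 0 0 0 0.6'
python3 - <<'E'
from h import *
go((.601,.131,.080),5.1)
E
```

```text
time_s: 16.12
position: [0.6043, 0.1317, 0.0902]
eef_rot: [0.523, 0.48, 0.521, -0.475]
wrist_force: [-0.2, 0.0, -1.7]
finger_gap: 0.531
t 16.12 pos [0.6043 0.1317 0.0902] x-axis [ 0.007  0.003 -1.   ] jaw yaw 5.1 F [-0.2  0.  -1.7] gap 0.531 j6 [ 0.21  0.48 -0.07  1.01  0.    1.7 ]
turn units [-0.004 -0.015 -0.04 ]
shift units old axes [ 0.17  -0.057  0.008]  new axes [ 0.17  -0.056  0.007] tool y [1.   0.09 0.  ] z [ 0.09 -1.   -0.  ]
```

```bash
python3 -m creep '0 0 -0.03 0.1 -0.05 0 0.6;0 0 0 0.06 0 0 0.6;0 0 0 0 0 0 0.6;0 0 0 0 0 0 0.6' ; python3 -m creep '0 0 0 0 0 0 -0.35;0 0 0 0 0 0 -0.35;0 0 0 0 0 0 -0.35;0 0 0 -0.3 0 0 -0.35;0 0 0 -0.5 0 0 -0.35;0 0 0 -0.8 0 0 -0.35;0 0 0 -0.8 0 0 -0.35;0 0 0 -0.8 0 0 -0.35;0 0 0 0 0 0 -1;0 0 0 0 0 0 -1';python3 - <<'E'
from h import *
go((.422,-.213,.27),17)
go((.422,-.213,.27),-73)
grab("wrist","w9");grab("scene","s9")
E
```

```text
time_s: 16.62
position: [0.6002, 0.1314, 0.0798]
eef_rot: [0.521, 0.478, 0.522, -0.477]
wrist_force: [-3.2, 0.2, 8.4]
finger_gap: 0.532
time_s: 17.88
position: [0.6004, 0.1309, 0.2704]
eef_rot: [0.521, 0.478, 0.522, -0.477]
wrist_force: [-0.1, 0.0, 0.3]
finger_gap: 1.001
t 17.88 pos [0.6004 0.1309 0.2704] x-axis [-0.001  0.002 -1.   ] jaw yaw 5.1 F [-0.1  0.   0.3] gap 1.001 j6 [0.21 0.39 0.25 1.43 0.   1.7 ]
turn units [-1.194 -0.013  0.004]
shift units old axes [-3.000e-03 -3.468e+00  5.447e+00]  new axes [ 0.006 -4.52   4.612] tool y [0.96 0.29 0.  ] z [ 0.29 -0.96  0.  ]
t 17.88 pos [0.6004 0.1309 0.2704] x-axis [-0.001  0.002 -1.   ] jaw yaw 5.1 F [-0.1  0.   0.3] gap 1.001 j6 [0.21 0.39 0.25 1.43 0.   1.7 ]
turn units [ 7.806e+00 -7.000e-03  1.300e-02]
shift units old axes [-3.000e-03 -3.468e+00  5.447e+00]  new axes [0.006 4.612 4.52 ] tool y [ 0.29 -0.96  0.  ] z [-0.96 -0.29  0.  ]
```

View pics/w9.png

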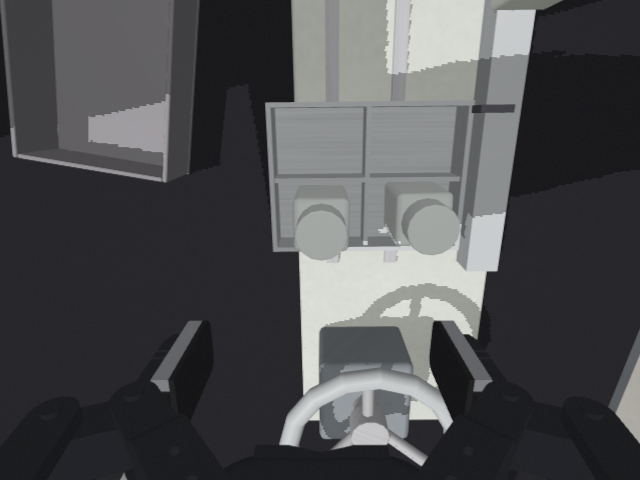

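View pics/s9.png

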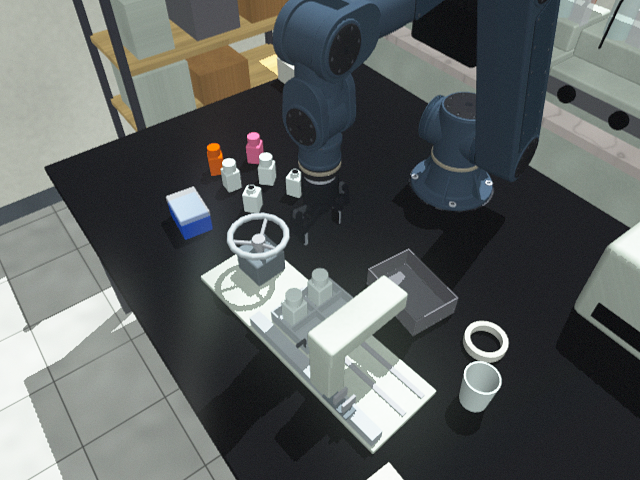

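```bash
python3 -m creep '0 0 0 0 -0.56 0.88 -1;0 0 0 0 -0.56 0.88 -1;0 0 0 0 -0.56 0.88 -1;0 0 0 0 -0.56 0.88 -1;0 0 0 0 -0.56 0.88 -1;0 0 0 0 -0.56 0.88 -1;0 0 0 0 0 0 -1;0 0 0 0 0 0 -1'
python3 - <<'E'
from h import *
st()
grab("wrist","w10"); d=grab("scene","s10"); cv2.imwrite("pics/s10z.png",cv2.resize(d["color"][130:230,190:350,::-1],None,fx=5,fy=5,interpolation=cv2.INTER_CUBIC))
E
```

```text
time_s: 18.98
position: [0.4275, -0.202, 0.2695]
eef_rot: [0.52, 0.478, 0.522, -0.477]
wrist_force: [-0.4, 0.1, -0.5]
finger_gap: 0.999
t 18.98 pos [ 0.4275 -0.202   0.2695] x-axis [-0.002  0.003 -1.   ] jaw yaw 5.0 F [-0.4  0.1 -0.5] gap 0.999 j6 [-0.44  0.15 -0.09  1.34  0.    1.04]
```

View pics/w10.png

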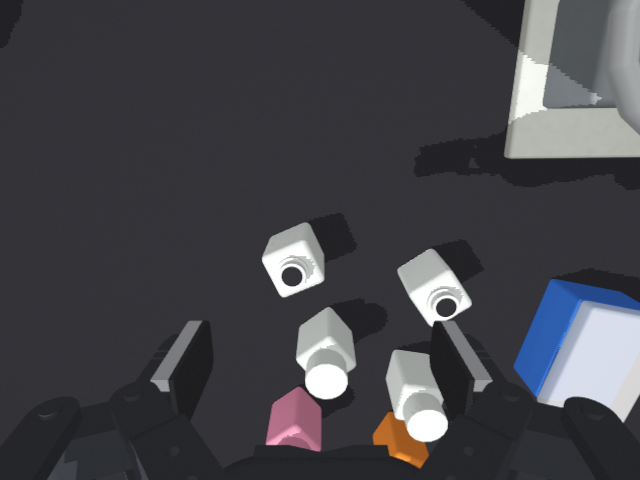

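View pics/s10z.png

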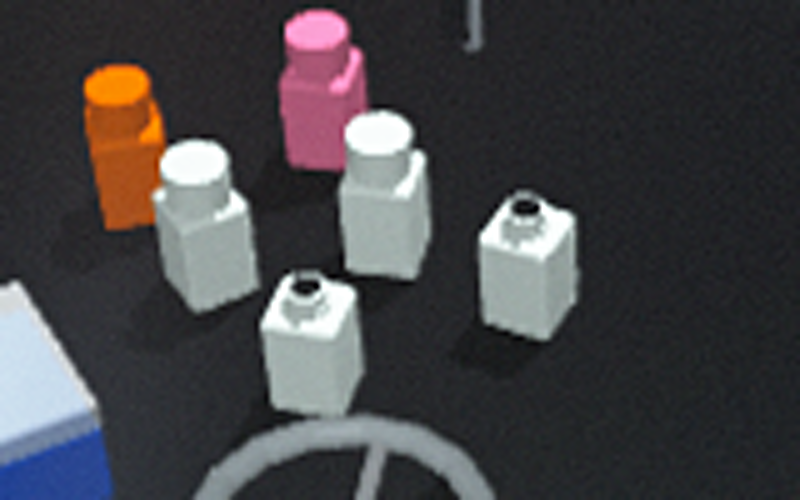

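Run:
```python
from h import *
w=grab("wrist"); s=grab("scene"); g=lambda c:np.array(c)/5+[190,130]
for n,a,b,z in [("open2",(292,276),(526,207),.081),("open1",(446,307),(306,285),.081),("C",(326,374),(379,135),.095),("D",(424,417),(195,163),.095)]:
    print(n,ray(w,a,z).round(4)[0],ray(s,g(b),z).round(4)[0])
cv2.imwrite("pics/w10z.png",cv2.resize(w["color"][215:445,250:480,::-1],None,fx=2.6,fy=2.6,interpolation=cv2.INTER_CUBIC))
```

```text
open2 [ 0.4071 -0.2512  0.081 ] [ 0.406  -0.2529  0.081 ]
open1 [ 0.5471 -0.2689  0.081 ] [ 0.5462 -0.2714  0.081 ]
C [ 0.4451 -0.3396  0.095 ] [ 0.4469 -0.3468  0.095 ]
D [ 0.5431 -0.3799  0.095 ] [ 0.5484 -0.39    0.095 ]
```

View pics/w10z.png

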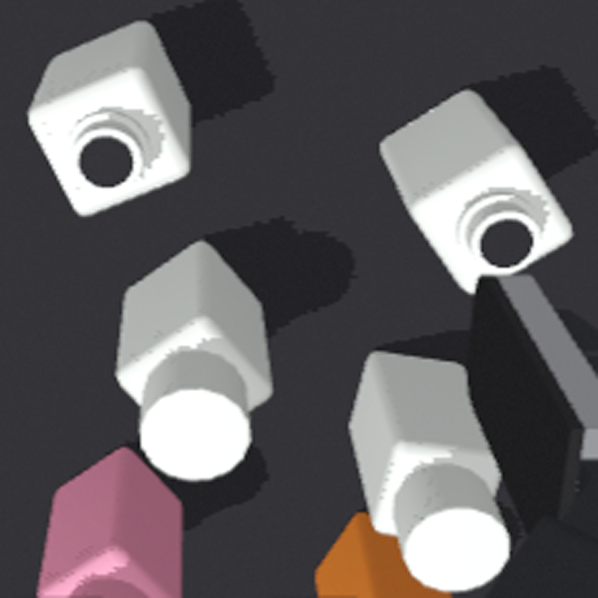

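Run:
```python
from h import *
w=grab("wrist"); g=lambda c:np.array(c)/2.6+[250,215]
for n,c in dict(open2=[(30,115),(142,68),(190,168),(82,215)],open1=[(412,200),(518,140),(572,235),(472,292)],C=[(118,378),(205,318),(270,392)],D=[(375,525),(402,455),(497,470)]).items():
    p=ray(w,g(c),.068); k=len(c) if len(c)==4 else 2; e=[p[(i+1)%len(c)]-p[i] for i in range(k)]
    print(n,((p[0]+p[2])/2).round(4),[np.linalg.norm(x).round(3) for x in e],[(np.degrees(np.arctan2(x[1],x[0]))%90).round(1) for x in e])
go((.407,-.252,.056),26)
```

```text
open2 [ 0.4069 -0.2504  0.068 ] [np.float64(0.043), np.float64(0.04), np.float64(0.043), np.float64(0.042)] [np.float64(28.9), np.float64(29.1), np.float64(30.6), np.float64(28.8)]
open1 [ 0.5451 -0.2672  0.068 ] [np.float64(0.042), np.float64(0.044), np.float64(0.041), np.float64(0.045)] [np.float64(38.3), np.float64(37.6), np.float64(39.8), np.float64(38.8)]
C [ 0.4453 -0.3473  0.068 ] [np.float64(0.042), np.float64(0.041)] [np.float64(43.7), np.float64(42.8)]
D [ 0.5458 -0.3912  0.068 ] [np.float64(0.035), np.float64(0.039)] [np.float64(81.2), np.float64(84.5)]
t 19.23 pos [ 0.4284 -0.2009  0.2701] x-axis [-0.001  0.003 -1.   ] jaw yaw 5.2 F [-0.8  0.2 -0.1] gap 1.005 j6 [-0.44  0.15 -0.09  1.34  0.    1.04]
turn units [-2.082e+00 -1.600e-02  2.000e-03]
shift units old axes [ 3.567 -0.43   0.825]  new axes [ 3.568 -0.694  0.609] tool y [0.9  0.44 0.  ] z [ 0.44 -0.9   0.  ]
```

```bash
python3 -m creep '0 0 0 0 -0.43 0.82 -1;-0.8 0 0 0.3 0 0 -1;-0.8 0 0 0.6 0 0 -1;-0.8 0 0 0.6 0 0 -1;0 0 0 0.8 0 0 -1;0 0 0 0.8 0 0 -1;0 0 0 0.2 0 0 -1;0 0 0 0 0 0 -1'
python3 - <<'E'
from h import *
go((.407,-.2515,.056),29)
E
```

```text
time_s: 20.23
position: [0.4067, -0.2524, 0.0724]
eef_rot: [0.609, 0.359, 0.611, -0.358]
wrist_force: [0.0, 0.4, -0.1]
finger_gap: 0.994
t 20.23 pos [ 0.4067 -0.2524  0.0724] x-axis [-0.001  0.003 -1.   ] jaw yaw 29.1 F [ 0.   0.4 -0.1] gap 0.994 j6 [-0.56  0.3  -0.43  0.84  0.    0.51]
turn units [ 0.011 -0.018 -0.001]
shift units old axes [ 0.274  0.011 -0.01 ]  new axes [ 0.274  0.011 -0.011] tool y [ 0.87  0.48 -0.  ] z [ 0.48 -0.87 -0.  ]
```

```bash
python3 -m creep '0 0 0 0.27 0 0 -1;0 0 0 0 0 0 0.6;0 0 0 0 0 0 0.6;0 0 0 0 0 0 0.6;0 0 0 0 0 0 0.6;0 0 0 0 0 0 0.6' 40; python3 -m creep '0 0 0 -0.4 0 0 0.6;0 0 0 -0.9 0 0 0.6;0 0 0 -0.9 0 0 0.6;0.84 0 0 -0.7 0 0 0.6;0.84 0 0 0 0 0 0.6;0.84 0 0 0 0 0 0.6;0.84 0 0 0 0 0 0.6;0 0 0 0 0 0 0.6'
python3 - <<'E'
from h import *
go((.4125,.291,.22),-4.4)
E
```

```text
time_s: 20.98
position: [0.4073, -0.2533, 0.0575]
eef_rot: [0.61, 0.359, 0.609, -0.358]
wrist_force: [0.1, 0.8, 5.6]
finger_gap: 0.533
time_s: 21.98
position: [0.4065, -0.2531, 0.2308]
eef_rot: [0.48, 0.52, 0.48, -0.519]
wrist_force: [0.2, -0.1, -0.1]
finger_gap: 0.535
t 21.98 pos [ 0.4065 -0.2531  0.2308] x-axis [ 0.     0.002 -1.   ] jaw yaw -4.5 F [ 0.2 -0.1 -0.1] gap 0.535 j6 [-0.56  0.17 -0.16  1.24  0.    1.09]
turn units [-0.009 -0.011 -0.   ]
shift units old axes [ 0.197 -0.611 -9.049]  new axes [ 0.18  -0.597 -9.05 ] tool y [ 1.   -0.08  0.  ] z [-0.08 -1.    0.  ]
```

```bash
python3 -m creep '0 0 0 0 -0.06 -0.9 0.6;0 0 0 0 -0.06 -0.9 0.6;0 0 0 0 -0.06 -0.9 0.6;0 0 0 0 -0.06 -0.9 0.6;0 0 0 0 -0.06 -0.9 0.6;0 0 0 0 -0.06 -0.9 0.6;0 0 0 0 -0.06 -0.9 0.6;0 0 0 0 -0.06 -0.9 0.6;0 0 0 0 -0.06 -0.9 0.6;0 0 0 0 -0.06 -0.9 0.6' >/dev/null;python3 -m creep '0 0 0 0 0 0 0.6;0 0 0 0 0 0 0.6'
python3 - <<'E'
from h import *
go((.4125,.291,.063),-4.4)
grab("wrist","w11")
E
```

```text
time_s: 23.48
position: [0.4131, 0.2879, 0.2313]
eef_rot: [0.48, 0.519, 0.481, -0.518]
wrist_force: [-0.2, -0.8, -0.8]
finger_gap: 0.532
t 23.48 pos [0.4131 0.2879 0.2313] x-axis [-0.001  0.002 -1.   ] jaw yaw -4.4 F [-0.2 -0.8 -0.8] gap 0.532 j6 [ 0.61  0.21 -0.11  1.25  0.    2.25]
turn units [ 0.004 -0.01   0.006]
shift units old axes [ 2.805 -0.011 -0.045]  new axes [ 2.805 -0.014 -0.05 ] tool y [ 1.   -0.08  0.  ] z [-0.08 -1.    0.  ]
```

View pics/w11.png

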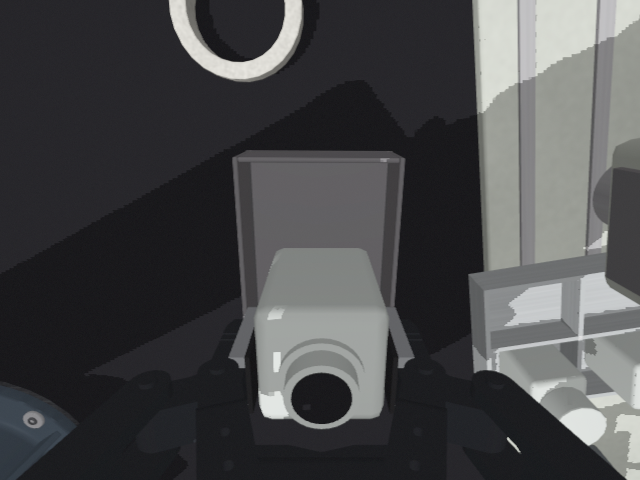

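```bash
python3 -m creep '0 0 0 0.8 0 -0.05 0.6;0 0 0 0.8 0 0 0.6;0 0 0 0.7 0 0 0.6;0 0 0 0.4 0 0 0.6;0 0 0 0 0 0 0.6;0 0 0 0 0 0 0.6;0 0 0 0.05 0 0 0.6' ;python3 -m creep '0 0 0 0 0 0 -0.3;0 0 0 0 0 0 -0.3;0 0 0 0 0 0 -0.3;0 0 0 -0.4 0 0 -0.3;0 0 0 -0.8 0 0 -0.3;0 0 0 -0.8 0 0 -0.3;0 0 0 -0.8 0 0 -1;0 0 0 -0.3 0 0 -1;0 0 0 0 0 0 -1'
python3 - <<'E'
from h import *
go((.546,-.269,.25),39)
go((.546,-.269,.25),-51)
grab("wrist","w12")
E
```

```text
time_s: 24.4
position: [0.4146, 0.2917, 0.0677]
eef_rot: [0.479, 0.521, 0.48, -0.518]
wrist_force: [-0.0, 0.0, -0.6]
finger_gap: 0.531
time_s: 25.52
position: [0.4142, 0.2914, 0.2535]
eef_rot: [0.479, 0.521, 0.48, -0.518]
wrist_force: [-0.2, 0.4, -1.0]
finger_gap: 1.001
t 25.52 pos [0.4142 0.2914 0.2535] x-axis [ 0.002  0.004 -1.   ] jaw yaw -4.5 F [-0.2  0.4 -1. ] gap 1.001 j6 [ 0.61  0.2  -0.06  1.3   0.    2.26]
turn units [-4.354 -0.019 -0.016]
shift units old axes [0.025 2.929 9.137]  new axes [ 0.059 -4.171  8.641] tool y [0.78 0.63 0.  ] z [ 0.63 -0.78  0.  ]
t 25.52 pos [0.4142 0.2914 0.2535] x-axis [ 0.002  0.004 -1.   ] jaw yaw -4.5 F [-0.2  0.4 -1. ] gap 1.001 j6 [ 0.61  0.2  -0.06  1.3   0.    2.26]
turn units [ 4.646e+00 -2.500e-02  2.000e-03]
shift units old axes [0.025 2.929 9.137]  new axes [0.059 8.641 4.171] tool y [ 0.63 -0.78  0.  ] z [-0.78 -0.63  0.  ]
```

View pics/w12.png

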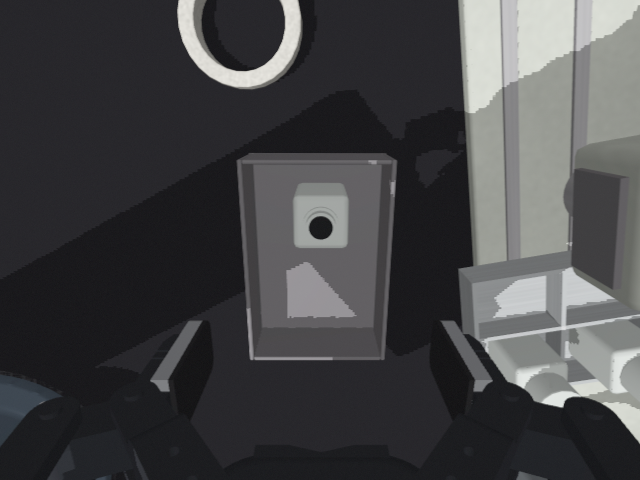

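```bash
python3 -m creep '0 0 0 0 0.29 0.9 -1;0 0 0 0 0.29 0.9 -1;0 0 0 0 0.29 0.9 -1;0 0 0 0 0.29 0.9 -1;0 0 0 0 0.29 0.9 -1;0 0 0 0 0.29 0.9 -1;0 0 0 0 0.29 0.9 -1;0 0 0 0 0.29 0.9 -1;0 0 0 0 0.29 0.9 -1;0 0 0 0 0.29 0.9 -1' >/dev/null;python3 -m creep '-0.86 0 0 0 0 0.1 -1;-0.86 0 0 0 0 0 -1;-0.86 0 0 0 0 0 -1;-0.86 0 0 0 0 0 -1;-0.86 0 0 0 0 0 -1;0 0 0 0 0 0 -1'
python3 - <<'E'
from h import *
go((.546,-.2695,.057),38.6)
w=grab("wrist","w13")
E
```

```text
time_s: 27.58
position: [0.5434, -0.2669, 0.2492]
eef_rot: [0.635, 0.308, 0.638, -0.307]
wrist_force: [0.3, -0.4, 0.0]
finger_gap: 0.999
t 27.57 pos [ 0.5434 -0.2669  0.2492] x-axis [-0.003  0.003 -1.   ] jaw yaw 38.4 F [ 0.3 -0.4  0. ] gap 0.999 j6 [-0.46  0.38  0.19  1.38  0.    0.44]
turn units [-0.02  -0.026  0.001]
shift units old axes [3.203 0.008 0.076]  new axes [3.203 0.007 0.061] tool y [0.78 0.62 0.  ] z [ 0.62 -0.78  0.  ]
```

View pics/w13.png

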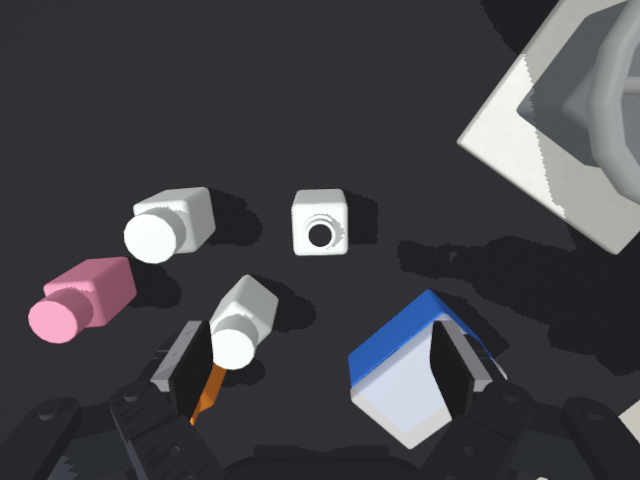

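Open1 sits square in the jaws (320,222), unmoved. Descend and grip.

```bash
python3 -m creep '0 0 0 0.8 0 0.04 -1;0 0 0 0.8 0 0 -1;0 0 0 0.8 0 0 -1;0 0 0 0.6 0 0 -1;0 0 0 0.15 0 0 -1;0 0 0 0 0 0 -1;0 0 0 0 0 0 0.6;0 0 0 0 0 0 0.6;0 0 0 0 0 0 0.6;0 0 0 0 0 0 0.6' 40;python3 -m creep '0 0 0 0 0 0 0.6;0 0 0 -0.4 0 0 0.6;0 0 0 -0.9 0 0 0.6;0 0 0 -0.9 0 0 0.6;0.86 0 0 -0.8 0 0 0.6;0.86 0 0 0 0 0 0.6;0.86 0 0 0 0 0 0.6;0.86 0 0 0 0 0 0.6;0.86 0 0 0 0 0 0.6;0 0 0 0 0 0 0.6'
python3 - <<'E'
from h import *
go((.406,.203,.23),-4.4)
E
```

```text
time_s: 28.88
position: [0.546, -0.2689, 0.0633]
eef_rot: [0.637, 0.308, 0.636, -0.307]
wrist_force: [-0.2, -0.1, 5.5]
finger_gap: 0.529
time_s: 30.12
position: [0.5453, -0.269, 0.2423]
eef_rot: [0.479, 0.52, 0.481, -0.519]
wrist_force: [-0.0, 0.4, -0.4]
finger_gap: 0.528
t 30.12 pos [ 0.5453 -0.269   0.2423] x-axis [-0.     0.002 -1.   ] jaw yaw -4.5 F [-0.   0.4 -0.4] gap 0.528 j6 [-0.46  0.39  0.17  1.36  0.    1.19]
turn units [-0.009 -0.012  0.002]
shift units old axes [ 0.222 -2.931 -7.659]  new axes [ 0.204 -2.918 -7.665] tool y [ 1.   -0.08  0.  ] z [-0.08 -1.    0.  ]
```

```bash
python3 -m creep '0 0 0 0 -0.29 -0.766 0.6;0 0 0 0 -0.29 -0.766 0.6;0 0 0 0 -0.29 -0.766 0.6;0 0 0 0 -0.29 -0.766 0.6;0 0 0 0 -0.29 -0.766 0.6;0 0 0 0 -0.29 -0.766 0.6;0 0 0 0 -0.29 -0.766 0.6;0 0 0 0 -0.29 -0.766 0.6;0 0 0 0 -0.29 -0.766 0.6;0 0 0 0 -0.29 -0.766 0.6' >/dev/null;python3 -m creep '0 0 0 0 0 0 0.6;0 0 0 0 0 0 0.6'
python3 - <<'E'
from h import *
go((.406,.203,.072),-4.4)
grab("wrist","w14")
E
```

```text
time_s: 31.62
position: [0.4082, 0.2029, 0.2432]
eef_rot: [0.48, 0.519, 0.481, -0.518]
wrist_force: [0.1, 0.3, 0.1]
finger_gap: 0.533
t 31.62 pos [0.4082 0.2029 0.2432] x-axis [-0.     0.002 -1.   ] jaw yaw -4.4 F [0.1 0.3 0.1] gap 0.533 j6 [ 0.46  0.12 -0.18  1.26  0.    2.11]
turn units [ 0.004 -0.012  0.003]
shift units old axes [ 2.854 -0.035  0.007]  new axes [ 2.854e+00 -3.600e-02  1.000e-03] tool y [ 1.   -0.08  0.  ] z [-0.08 -1.    0.  ]
```

View pics/w14.png

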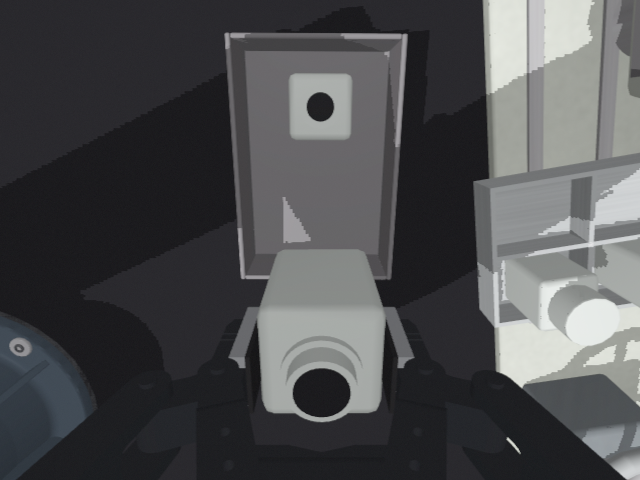

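```bash
python3 -m creep '0 0 0 0.8 -0.03 0 0.6;0 0 0 0.8 0 0 0.6;0 0 0 0.7 0 0 0.6;0 0 0 0.4 0 0 0.6;0 0 0 0.08 0 0 0.6;0 0 0 0 0 0 0.6;0 0 0 0 0 0 0.6' ;python3 -m creep '0 0 0 0 0 0 -0.3;0 0 0 0 0 0 -0.3;0 0 0 0 0 0 -0.3;0 0 0 -0.4 0 0 -0.3;0 0 0 -0.8 0 0 -0.3;0 0 0 -0.8 0 0 -0.3;0 0 0 -0.8 0 0 -1;0 0 0 -0.3 0 0 -1;0 0 0 0 0 0 -1'
python3 - <<'E'
from h import *
go((.446,-.345,.25),43)
go((.446,-.345,.25),-47)
grab("wrist","w15")
E
```

```text
time_s: 32.55
position: [0.4073, 0.2036, 0.0774]
eef_rot: [0.479, 0.521, 0.48, -0.518]
wrist_force: [0.9, -0.2, -0.8]
finger_gap: 0.532
time_s: 33.67
position: [0.4071, 0.2034, 0.2634]
eef_rot: [0.479, 0.521, 0.48, -0.518]
wrist_force: [0.6, 0.2, -0.5]
finger_gap: 1.001
t 33.67 pos [0.4071 0.2034 0.2634] x-axis [ 0.002  0.004 -1.   ] jaw yaw -4.5 F [ 0.6  0.2 -0.5] gap 1.001 j6 [ 0.46  0.11 -0.15  1.31  0.    2.11]
turn units [-4.754 -0.016 -0.017]
shift units old axes [0.193 1.369 9.061]  new axes [ 0.224 -5.759  7.127] tool y [0.73 0.68 0.  ] z [ 0.68 -0.73  0.  ]
t 33.67 pos [0.4071 0.2034 0.2634] x-axis [ 0.002  0.004 -1.   ] jaw yaw -4.5 F [ 0.6  0.2 -0.5] gap 1.001 j6 [ 0.46  0.11 -0.15  1.31  0.    2.11]
turn units [ 4.246e+00 -2.300e-02 -1.000e-03]
shift units old axes [0.193 1.369 9.061]  new axes [0.224 7.127 5.759] tool y [ 0.68 -0.73  0.  ] z [-0.73 -0.68  0.  ]
```

View pics/w15.png

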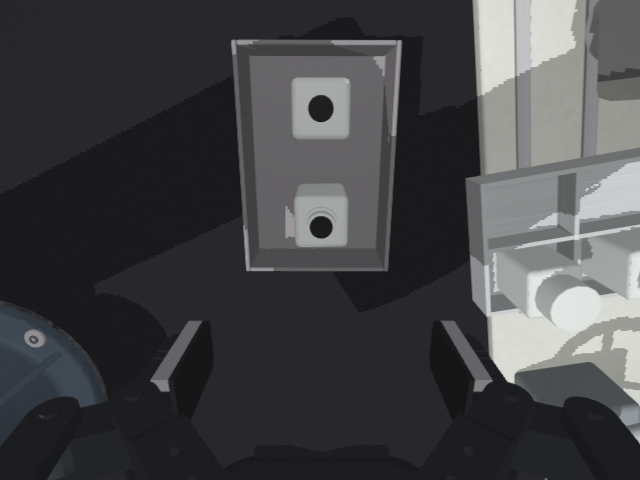

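```bash
python3 -m creep '0 0 0 0 0.136 0.9 -1;0 0 0 0 0.136 0.9 -1;0 0 0 0 0.136 0.9 -1;0 0 0 0 0.136 0.9 -1;0 0 0 0 0.136 0.9 -1;0 0 0 0 0.136 0.9 -1;0 0 0 0 0.136 0.9 -1;0 0 0 0 0.136 0.9 -1;0 0 0 0 0.136 0.9 -1;0 0 0 0 0.136 0.9 -1' >/dev/null;python3 -m creep '-1 0 0 0 0 0 -1;-1 0 0 0 0 0 -1;-1 0 0 0 0 0 -1;-1 0 0 0 0 0 -1;-1 0 0 0 0 0 -1;-1 0 0 0 0 0 -1;-1 0 0 0 0 0 -1' >/dev/null;python3 -m creep '-1 0 0 0 0 0 -1;-1 0 0 0 0 0 -1;-1 0 0 0 0 0 -1;-1 0 0 0 0 0 -1;-1 0 0 0 0 0 -1;-1 0 0 0 0 0 -1;-0.75 0 0 0 0 0 -1;0 0 0 0 0 0 -1'
python3 - <<'E'
from h import *
go((.446,-.346,.057),133)
grab("wrist","w16")
E
```

```text
time_s: 36.85
position: [0.4447, -0.3413, 0.2594]
eef_rot: [0.658, -0.257, 0.658, 0.26]
wrist_force: [0.6, -0.7, -0.7]
finger_gap: 1.002
t 36.85 pos [ 0.4447 -0.3413  0.2594] x-axis [-0.003  0.004 -1.   ] jaw yaw 132.9 F [ 0.6 -0.7 -0.7] gap 1.002 j6 [-0.66  0.3   0.09  1.36  0.   -1.4 ]
turn units [-0.009  0.004 -0.026]
shift units old axes [ 3.373 -0.088 -0.039]  new axes [ 3.373 -0.072 -0.037] tool y [-0.68  0.73  0.  ] z [0.73 0.68 0.  ]
```

View pics/w16.png

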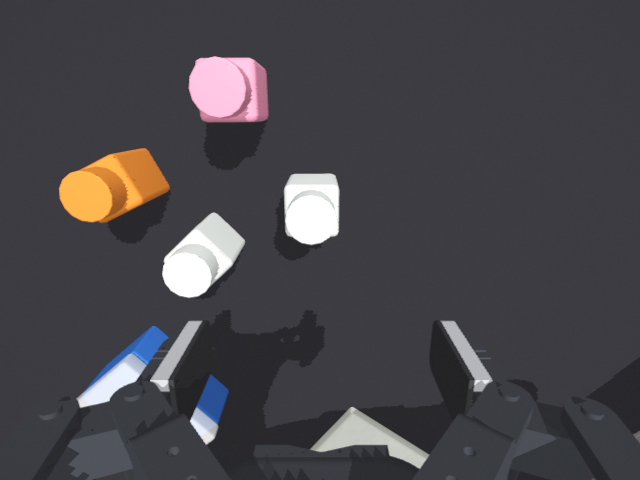

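```bash
python3 -m creep '0 0 0 0.8 -0.08 -0.04 -1;0 0 0 0.8 0 0 -1;0 0 0 0.8 0 0 -1;0 0 0 0.6 0 0 -1;0 0 0 0.35 0 0 -1;0 0 0 0 0 0 -1;0 0 0 0 0 0 -1' 40
python3 - <<'E'
from h import *
go((.446,-.346,.057),133)
d=grab("scene","s17"); cv2.imwrite("pics/s17z.png",cv2.resize(d["color"][130:230,190:350,::-1],None,fx=5,fy=5,interpolation=cv2.INTER_CUBIC))
E
```

```text
time_s: 37.78
position: [0.4468, -0.3466, 0.0606]
eef_rot: [0.658, -0.258, 0.658, 0.259]
wrist_force: [0.3, 0.9, 0.5]
finger_gap: 1.003
t 37.77 pos [ 0.4468 -0.3466  0.0606] x-axis [-0.     0.002 -1.   ] jaw yaw 132.9 F [0.3 0.9 0.5] gap 1.003 j6 [-0.66  0.44 -0.24  0.89  0.   -1.41]
turn units [-0.011  0.007 -0.009]
shift units old axes [ 0.06   0.016 -0.003]  new axes [ 0.06   0.016 -0.003] tool y [-0.68  0.73  0.  ] z [0.73 0.68 0.  ]
```

View pics/s17z.png

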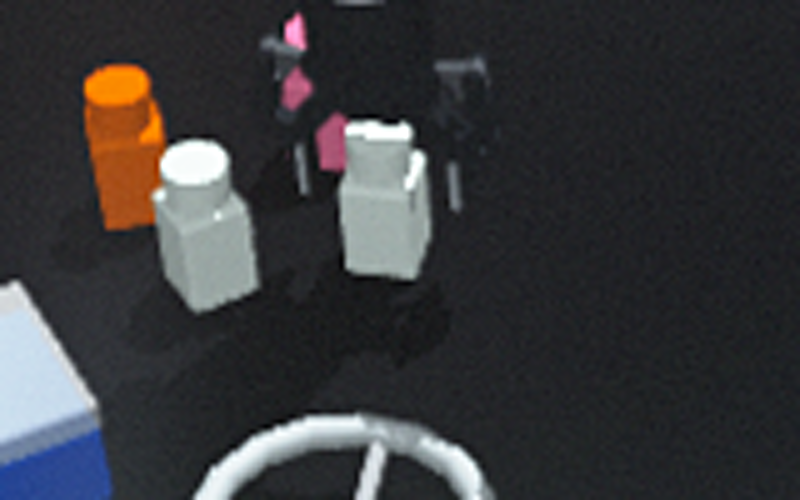

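```bash
python3 -m creep '0 0 0 0.06 0 0 -1;0 0 0 0 0 0 0.6;0 0 0 0 0 0 0.6;0 0 0 0 0 0 0.6;0 0 0 0 0 0 0.6;0 0 0 0 0 0 0.6' 40;python3 -m creep '0 0 0 -0.4 0 0 0.6;0 0 0 -0.9 0 0 0.6;0 0 0 -0.9 0 0 0.6;0 0 0 -0.9 0 0 0.6;0 0 0 -0.5 0 0 0.6;0 0 0 0 0 0 0.6'
python3 - <<'E'
from h import *
go((.679,.201,.27),185.1)
E
```

```text
time_s: 38.58
position: [0.4467, -0.3466, 0.0568]
eef_rot: [0.658, -0.258, 0.658, 0.26]
wrist_force: [-0.3, 0.5, 5.4]
finger_gap: 0.528
time_s: 39.33
position: [0.4473, -0.3474, 0.2745]
eef_rot: [0.659, -0.259, 0.657, 0.259]
wrist_force: [-0.9, 0.5, -2.0]
finger_gap: 0.534
t 39.33 pos [ 0.4473 -0.3474  0.2745] x-axis [ 0.002 -0.    -1.   ] jaw yaw 133.0 F [-0.9  0.5 -2. ] gap 0.534 j6 [-0.66  0.3   0.13  1.4   0.   -1.41]
turn units [-5.214e+00  5.000e-03  1.300e-02]
shift units old axes [0.083 4.059 9.055]  new axes [ 0.074 -4.659  8.761] tool y [-1.   -0.09  0.  ] z [-0.09  1.    0.  ]
```

```bash
python3 -m creep '0 0 0 0 0.369 0.823 0.6;0 0 0 0 0.369 0.823 0.6;0 0 0 0 0.369 0.823 0.6;0 0 0 0 0.369 0.823 0.6;0 0 0 0 0.369 0.823 0.6;0 0 0 0 0.369 0.823 0.6;0 0 0 0 0.369 0.823 0.6;0 0 0 0 0.369 0.823 0.6;0 0 0 0 0.369 0.823 0.6' >/dev/null;python3 -m creep '-0.87 0 0 0 0 0 0.6;-0.87 0 0 0 0 0 0.6;-0.87 0 0 0 0 0 0.6;-0.87 0 0 0 0 0 0.6;-0.87 0 0 0 0 0 0.6;-0.87 0 0 0 0 0 0.6;0 0 0 0 0 0 0.6;0 0 0 0 0 0 0.6'
python3 - <<'E'
from h import *
go((.679,.201,.27),185.1)
grab("wrist","w18")
E
```

```text
time_s: 41.45
position: [0.6358, 0.1018, 0.2723]
eef_rot: [0.478, -0.52, 0.478, 0.522]
wrist_force: [-0.7, -0.1, -1.5]
finger_gap: 0.534
t 41.45 pos [0.6358 0.1018 0.2723] x-axis [-0.002  0.002 -1.   ] jaw yaw -175.0 F [-0.7 -0.1 -1.5] gap 0.534 j6 [ 0.16  0.45  0.35  1.47  0.   -1.5 ]
turn units [-0.013  0.013 -0.011]
shift units old axes [ 0.04  -0.861  1.585]  new axes [ 0.038 -0.864  1.583] tool y [-1.   -0.09  0.  ] z [-0.09  1.    0.  ]
```

View pics/w18.png

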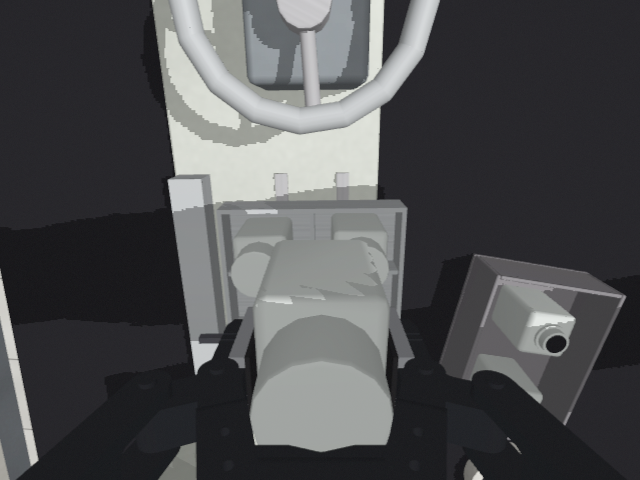

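```bash
python3 -m creep '0 0 0 0 -0.43 0.79 0.6;0 0 0 0 -0.43 0.79 0.6;0 0 0 0 0 0 0.6;0 0 0 0.9 0 0 0.6;0 0 0 0.9 0 0 0.6;0 0 0 0 0 0 0.6;0 0 0 0 0 0 0.6'
python3 - <<'E'
from h import *
go((.679,.201,.081),185.1)
grab("wrist","w19")
d=grab("scene","s19"); cv2.imwrite("pics/s19z.png",cv2.resize(d["color"][205:360,220:400,::-1],None,fx=4,fy=4,interpolation=cv2.INTER_CUBIC))
E
```

```text
time_s: 42.38
position: [0.6797, 0.2009, 0.1678]
eef_rot: [0.478, -0.521, 0.476, 0.522]
wrist_force: [0.2, -0.2, 0.7]
finger_gap: 0.533
t 42.38 pos [0.6797 0.2009 0.1678] x-axis [ 0.002  0.003 -1.   ] jaw yaw -174.9 F [ 0.2 -0.2  0.7] gap 0.533 j6 [ 0.29  0.59  0.33  1.3   0.   -1.37]
turn units [-0.     0.016  0.011]
shift units old axes [ 1.447  0.015 -0.002]  new axes [1.447 0.012 0.002] tool y [-1.   -0.09  0.  ] z [-0.09  1.   -0.  ]
```

View pics/w19.png

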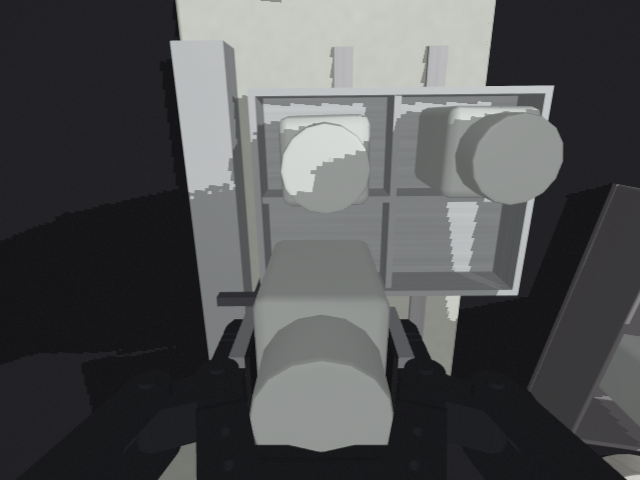

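View pics/s19z.png

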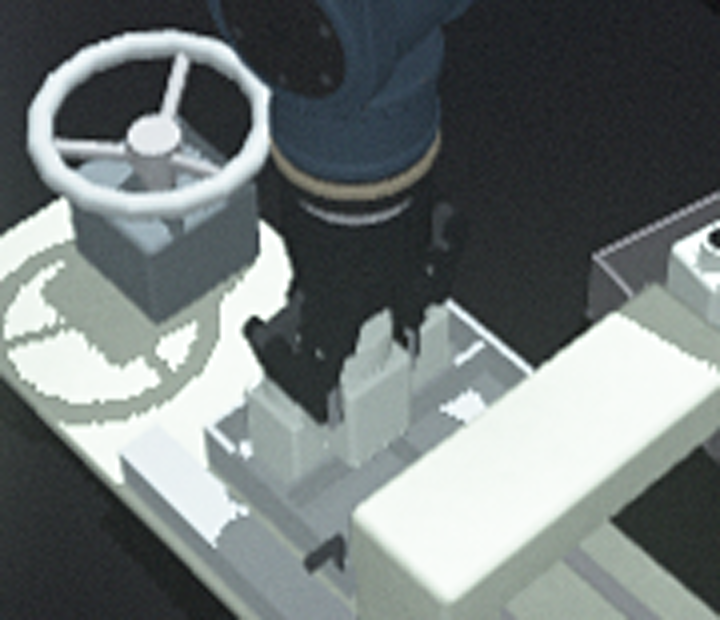

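Run:
```python
from h import *
d=grab("wrist")
p=ray(d,[(248,92),(551,88),(521,293),(391,196)],.056); print(p.round(4).tolist(),np.linalg.norm(p[1]-p[0]),np.linalg.norm(p[2]-p[1]), (p[0]+p[2])/2)
```

```text
[[0.7303, 0.1118, 0.056], [0.561, 0.0946, 0.056], [0.545, 0.2206, 0.056], [0.6412, 0.1634, 0.056]] 0.17017211626746812 0.12704597636558201 [0.63765116 0.1662011  0.056     ]
```

```bash
python3 -m creep '0 0 0 0.4 0 0 0.6;0 0 0 0.4 0 0 0.6;0 0 0 0.3 0 0 0.6;0 0 0 0.2 0 0 0.6;0 0 0 0.08 0 0 0.6;0 0 0 0 0 0 0.6;0 0 0 0 0 0 0.6'
python3 - <<'E'
from h import *
go((.679,.201,.081),185.1)
E
```

```text
time_s: 43.4
position: [0.6793, 0.2014, 0.0836]
eef_rot: [0.478, -0.521, 0.476, 0.522]
wrist_force: [0.0, -0.3, -0.5]
finger_gap: 0.539
t 43.4 pos [0.6793 0.2014 0.0836] x-axis [ 0.001  0.003 -1.   ] jaw yaw -174.8 F [ 0.  -0.3 -0.5] gap 0.539 j6 [ 0.29  0.64  0.19  1.12  0.   -1.37]
turn units [0.006 0.015 0.005]
shift units old axes [ 0.043  0.006 -0.007]  new axes [ 0.044  0.006 -0.007] tool y [-1.   -0.09  0.  ] z [-0.09  1.    0.  ]
```

```bash
python3 -m creep '0 0 0 0.04 0 0 0.6;0 0 0 0 0 0 0.6;0 0 0 0 0 0 -0.35;0 0 0 0 0 0 -0.35;0 0 0 0 0 0 -0.35;0 0 0 -0.3 0 0 -0.35;0 0 0 -0.5 0 0 -0.35;0 0 0 -0.8 0 0 -0.35;0 0 0 -0.8 0 0 -0.35;0 0 0 -0.8 0 0 -0.35' >/dev/null; python3 -m creep '0 0 0 0 0 0 -1;0 0 0 0 0 0 -1'
python3 - <<'E'
from h import *
go((.5465,-.388,.27),82.5)
go((.5465,-.388,.27),172.5)
grab("wrist","w20")
E
```

```text
time_s: 44.9
position: [0.6789, 0.2008, 0.2717]
eef_rot: [0.477, -0.521, 0.477, 0.523]
wrist_force: [0.2, 0.4, -0.2]
finger_gap: 1.0
t 44.9 pos [0.6789 0.2008 0.2717] x-axis [-0.001  0.002 -1.   ] jaw yaw -174.8 F [ 0.2  0.4 -0.2] gap 1.0 j6 [ 0.29  0.58  0.56  1.56  0.   -1.37]
turn units [-7.734e+00  1.400e-02  4.000e-03]
shift units old axes [ 9.000e-03  3.079e+00 -9.576e+00]  new axes [ 0.028 10.018  0.906] tool y [-0.13 -0.99  0.  ] z [-0.99  0.13 -0.  ]
t 44.9 pos [0.6789 0.2008 0.2717] x-axis [-0.001  0.002 -1.   ] jaw yaw -174.8 F [ 0.2  0.4 -0.2] gap 1.0 j6 [ 0.29  0.58  0.56  1.56  0.   -1.37]
turn units [ 1.266  0.012 -0.007]
shift units old axes [ 9.000e-03  3.079e+00 -9.576e+00]  new axes [  0.028   0.906 -10.018] tool y [-0.99  0.13  0.  ] z [0.13 0.99 0.  ]
```

View pics/w20.png

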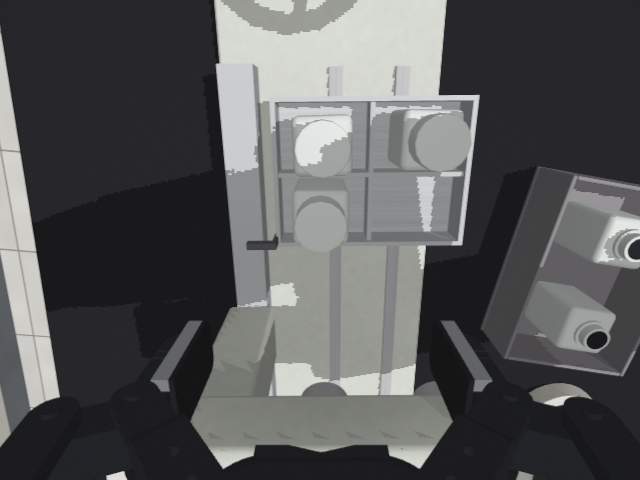

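```bash
python3 -m creep '0 0 0 0 0.28 -0.87 -1;0 0 0 0 0.28 -0.87 -1;0 0 0 0 0.28 -0.87 -1;0 0 0 0 0.28 -0.87 -1;0 0 0 0 0.28 -0.87 -1;0 0 0 0 0.28 -0.87 -1;0 0 0 0 0.28 -0.87 -1;0 0 0 0 0.28 -0.87 -1;0 0 0 0 0.28 -0.87 -1;0 0 0 0 0.28 -0.87 -1' >/dev/null; python3 -m creep '0.63 0 0 0 0.28 -0.87 -1;0.63 0 0 0 0 0 -1;0 0 0 0 0 0 -1;0 0 0 0 0 0 -1'
python3 - <<'E'
from h import *
go((.5465,-.388,.27),172.5)
w=grab("wrist","w21")
cv2.imwrite("pics/w21z.png",cv2.resize(w["color"][130:330,220:420,::-1],None,fx=3,fy=3,interpolation=cv2.INTER_CUBIC))
E
```

```text
time_s: 46.7
position: [0.5465, -0.3869, 0.2702]
eef_rot: [0.531, -0.466, 0.53, 0.469]
wrist_force: [1.3, -0.0, 0.0]
finger_gap: 1.001
t 46.7 pos [ 0.5465 -0.3869  0.2702] x-axis [-0.002  0.003 -1.   ] jaw yaw 172.7 F [ 1.3 -0.   0. ] gap 1.001 j6 [-0.62  0.5   0.43  1.5   0.   -2.06]
turn units [ 0.023  0.017 -0.012]
shift units old axes [ 0.004 -0.003 -0.019]  new axes [ 0.004 -0.003 -0.019] tool y [-0.99  0.13  0.  ] z [0.13 0.99 0.  ]
```

View pics/w21.png

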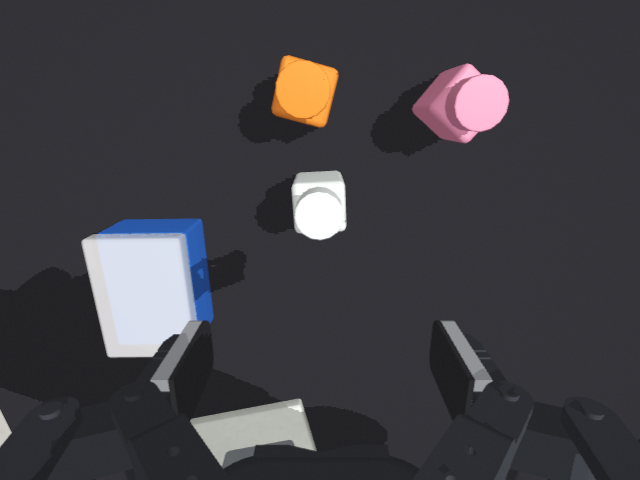

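View pics/w21z.png

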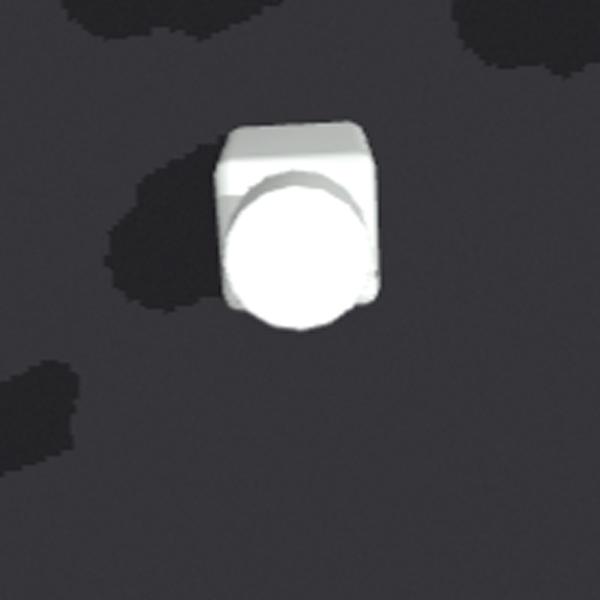

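```bash
python3 -m creep '-0.15 0 0 0.8 0 0 -1;0 0 0 0.9 0 0 -1;0 0 0 0.9 0 0 -1;0 0 0 0.6 0 0 -1;0 0 0 0.3 0 0 -1;0 0 0 0 0 0 -1;0 0 0 0 0 0 -1' 40
python3 - <<'E'
from h import *
go((.5465,-.388,.057),174)
E
```

```text
time_s: 47.62
position: [0.5471, -0.387, 0.0621]
eef_rot: [0.525, -0.473, 0.524, 0.474]
wrist_force: [0.2, -0.5, 0.9]
finger_gap: 1.0
t 47.62 pos [ 0.5471 -0.387   0.0621] x-axis [ 0.     0.002 -1.   ] jaw yaw 174.1 F [ 0.2 -0.5  0.9] gap 1.0 j6 [-0.62  0.59  0.04  1.02  0.   -2.08]
turn units [0.013 0.009 0.002]
shift units old axes [ 0.085  0.008 -0.017]  new axes [ 0.085  0.008 -0.017] tool y [-0.99  0.1   0.  ] z [0.1  0.99 0.  ]
```

```bash
python3 -m creep '0 0 0 0.08 0 -0.02 -1;0 0 0 0 0 0 0.6;0 0 0 0 0 0 0.6;0 0 0 0 0 0 0.6;0 0 0 0 0 0 0.6;0 0 0 0 0 0 0.6' 40;python3 -m creep '0 0 0 -0.4 0 0 0.6;0 0 0 -0.9 0 0 0.6;0 0 0 -0.9 0 0 0.6;0 0 0 -0.9 0 0 0.6;-0.55 0 0 -0.5 0 0 0.6;-0.55 0 0 0 0 0 0.6;0 0 0 0 0 0 0.6'
python3 - <<'E'
from h import *
go((.5955,.194,.27),185.1)
E
```

```text
time_s: 48.38
position: [0.5465, -0.3885, 0.0567]
eef_rot: [0.526, -0.473, 0.525, 0.474]
wrist_force: [0.5, 0.1, 5.8]
finger_gap: 0.534
time_s: 49.25
position: [0.5462, -0.3887, 0.2719]
eef_rot: [0.478, -0.52, 0.477, 0.522]
wrist_force: [-0.4, 1.0, -1.4]
finger_gap: 0.535
t 49.25 pos [ 0.5462 -0.3887  0.2719] x-axis [-0.001  0.003 -1.   ] jaw yaw -175.0 F [-0.4  1.  -1.4] gap 0.535 j6 [-0.62  0.5   0.43  1.51  0.   -2.28]
turn units [-0.008  0.016 -0.005]
shift units old axes [ 0.056 -1.668  9.602]  new axes [ 0.031 -1.681  9.6  ] tool y [-1.   -0.09  0.  ] z [-0.09  1.    0.  ]
```

```bash
python3 -m creep '0 0 0 0 -0.152 0.873 0.6;0 0 0 0 -0.152 0.873 0.6;0 0 0 0 -0.152 0.873 0.6;0 0 0 0 -0.152 0.873 0.6;0 0 0 0 -0.152 0.873 0.6;0 0 0 0 -0.152 0.873 0.6;0 0 0 0 -0.152 0.873 0.6;0 0 0 0 -0.152 0.873 0.6;0 0 0 0 -0.152 0.873 0.6;0 0 0 0 -0.152 0.873 0.6' >/dev/null; python3 -m creep '0 0 0 0 -0.152 0.873 0.6;0 0 0 0 0 0 0.6;0 0 0 0.9 0 0 0.6;0 0 0 0.9 0 0 0.6;0 0 0 0 0 0 0.6;0 0 0 0 0 0 0.6'
python3 - <<'E'
from h import *
go((.5955,.194,.081),185.1)
w=grab("wrist","w22")
E
```

```text
time_s: 51.25
position: [0.5962, 0.194, 0.1673]
eef_rot: [0.479, -0.521, 0.477, 0.522]
wrist_force: [1.1, -0.3, -0.2]
finger_gap: 0.534
t 51.25 pos [0.5962 0.194  0.1673] x-axis [ 0.001  0.003 -1.   ] jaw yaw -175.0 F [ 1.1 -0.3 -0.2] gap 0.534 j6 [ 0.31  0.45  0.08  1.2   0.   -1.34]
turn units [-0.012  0.015  0.005]
shift units old axes [ 1.438  0.013 -0.002]  new axes [1.438e+00 1.200e-02 1.000e-03] tool y [-1.   -0.09  0.  ] z [-0.09  1.   -0.  ]
```

View pics/w22.png

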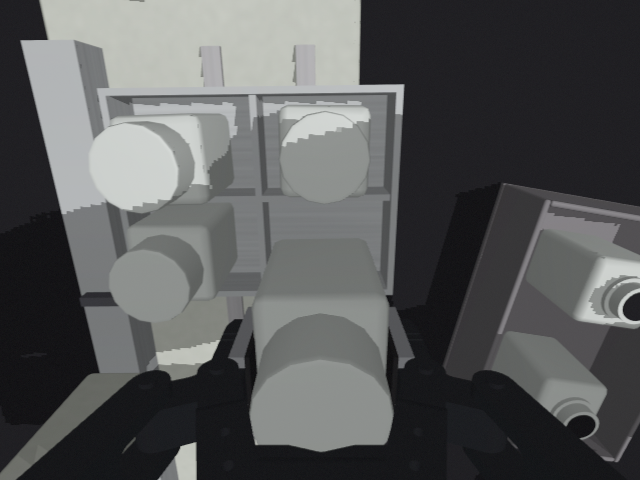

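```bash
python3 -m creep '0 0 0 0.4 0 0 0.6;0 0 0 0.4 0 0 0.6;0 0 0 0.3 0 0 0.6;0 0 0 0.2 0 0 0.6;0 0 0 0.12 0 0 0.6;0 0 0 0 0 0 0.6;0 0 0 0 0 0 0.6'
python3 - <<'E'
from h import *
go((.5955,.194,.081),185.1)
E
```

```text
time_s: 52.18
position: [0.5958, 0.1945, 0.081]
eef_rot: [0.478, -0.521, 0.477, 0.522]
wrist_force: [0.1, 0.8, -0.6]
finger_gap: 0.542
t 52.17 pos [0.5958 0.1945 0.081 ] x-axis [ 0.     0.003 -1.   ] jaw yaw -174.9 F [ 0.1  0.8 -0.6] gap 0.542 j6 [ 0.31  0.51 -0.06  1.01  0.   -1.34]
turn units [-0.005  0.015  0.003]
shift units old axes [ 0.     0.006 -0.008]  new axes [ 0.     0.006 -0.008] tool y [-1.   -0.09  0.  ] z [-0.09  1.   -0.  ]
```

```bash
python3 -m creep '0 0 0 0.02 0 0 0.6;0 0 0 0 0 0 0.6;0 0 0 0 0 0 -0.35;0 0 0 0 0 0 -0.35;0 0 0 0 0 0 -0.35;0 0 0 -0.3 0 0 -0.35;0 0 0 -0.5 0 0 -0.35;0 0 0 -0.8 0 0 -0.35;0 0 0 -0.8 0 0 -0.35;0 0 0 -0.8 0 0 -0.35' >/dev/null; python3 -m creep '0 0 0 0 0 0 -0.35;0 0 0 0 0 0 -0.35'
python3 - <<'E'
from h import *
st(); grab("wrist","w23"); s=grab("scene","s23"); grab("top","t23")
cv2.imwrite("pics/s23z.png",cv2.resize(s["color"][205:450,195:465,::-1],None,fx=2.4,fy=2.4,interpolation=cv2.INTER_CUBIC))
E
```

```text
time_s: 53.68
position: [0.5954, 0.1939, 0.2705]
eef_rot: [0.478, -0.521, 0.477, 0.522]
wrist_force: [0.4, -0.5, -1.0]
finger_gap: 0.677
t 53.67 pos [0.5954 0.1939 0.2705] x-axis [-0.001  0.002 -1.   ] jaw yaw -174.9 F [ 0.4 -0.5 -1. ] gap 0.677 j6 [ 0.31  0.41  0.29  1.44  0.   -1.35]
```

View pics/w23.png

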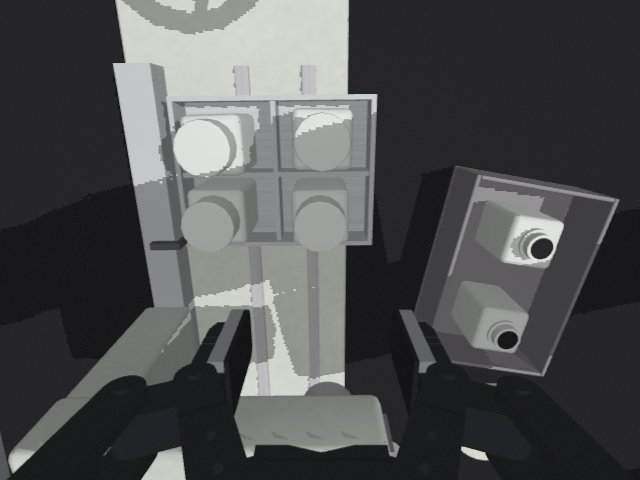

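View pics/s23z.png

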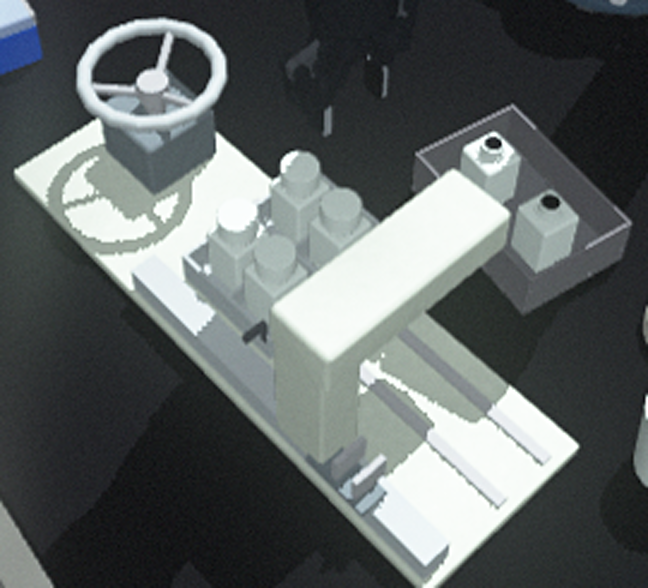

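View pics/t23.png

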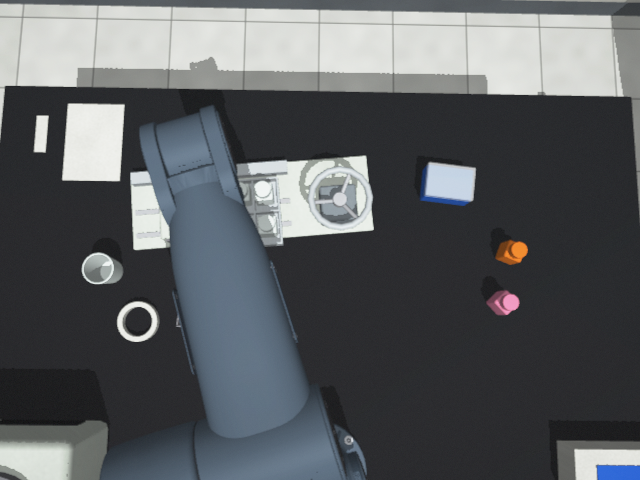

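Run:
```python
from h import *
s=grab("scene")
cv2.imwrite("pics/s24z.png",cv2.resize(s["color"][325:435,275:385,::-1],None,fx=5.4,fy=5.4,interpolation=cv2.INTER_CUBIC))
```

```text
(no output)
```

View pics/s24z.png

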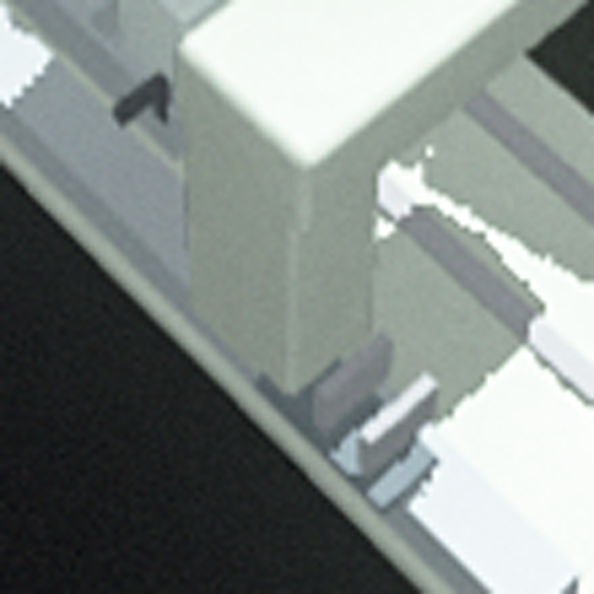

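```bash
python3 - <<'E'
from h import *
go((.658,-.046,.30),185)
E
python3 -m creep '0 0 0 -0.5 0 0 0;0 0 0 0 -0.14 -0.81 0;0 0 0 0 -0.14 -0.81 0;0 0 0 0 -0.14 -0.81 0;0 0 0 0 -0.14 -0.81 0;0 0 0 0 -0.14 -0.81 0;0 0 0 0 0 0 0;0 0 0 0 0 0 0'
python3 - <<'E'
from h import *
st(); w=grab("wrist","w25")
E
```

```text
t 53.88 pos [0.595  0.1938 0.2697] x-axis [-0.003  0.002 -1.   ] jaw yaw -174.9 F [-0.2 -0.3 -0.6] gap 0.671 j6 [ 0.31  0.41  0.29  1.45  0.   -1.35]
turn units [ 0.006  0.01  -0.016]
shift units old axes [-0.514 -0.692 -4.073]  new axes [-0.504 -0.697 -4.073] tool y [-1.   -0.09  0.  ] z [-0.09  1.   -0.  ]
time_s: 54.88
position: [0.6586, -0.0443, 0.2998]
eef_rot: [0.478, -0.52, 0.477, 0.523]
wrist_force: [0.0, 0.3, 0.2]
finger_gap: 0.5
t 54.88 pos [ 0.6586 -0.0443  0.2998] x-axis [-0.002  0.003 -1.   ] jaw yaw -175.0 F [0.  0.3 0.2] gap 0.5 j6 [-0.07  0.48  0.47  1.56  0.   -1.73]
```

View pics/w25.png

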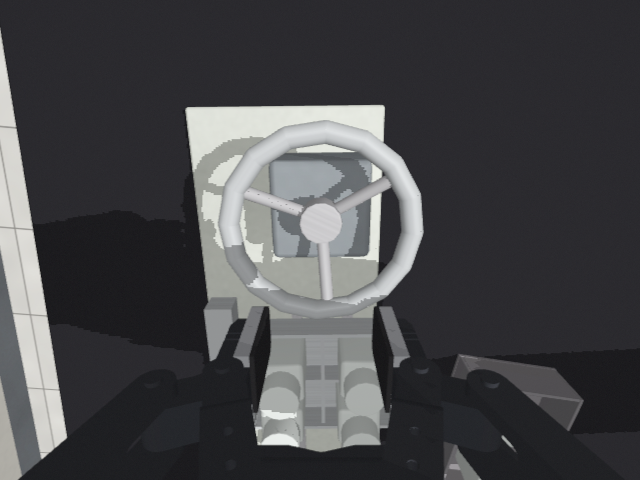

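Run:
```python
from h import *
w=grab("wrist")
p=ray(w,[(218,219),(423,219),(322,121),(322,318)],.14); print(p.round(4).tolist(),np.linalg.norm(p[0]-p[1]),np.linalg.norm(p[2]-p[3]),p.mean(0))
c=p.mean(0)
for q in [(248,191),(390,182),(327,298)]:
    e=ray(w,q,.14)[0]-c; print(q,np.degrees(np.arctan2(e[1],e[0])),np.linalg.norm(e))
t=grab("top"); s=grab("scene")
print(ray(t,np.array([(678,171)])/2.5+[70,130],.14), proj(s,[c]),proj(t,[c]))
```

```text
[[0.7364, -0.0438, 0.14], [0.5823, -0.0575, 0.14], [0.6645, -0.1208, 0.14], [0.6507, 0.0333, 0.14]] 0.15462308372626127 0.15473479770780876 [ 0.65847537 -0.04718777  0.14      ]
(248, 191) -19.645822427935073 0.05937872974478991
(390, 182) -142.8700996516147 0.059244887033201805
(327, 298) 99.33554238620574 0.06275186189111003
[[ 0.65815709 -0.04970219  0.14      ]] [[257.97461194 234.86572688]] [[340.14188266 198.25334539]]
```

```bash
python3 -m creep '1 0 0 0 0 0.8 0;0 0 0 0 0 0 0;0 0 0 0 0 0 0'
python3 - <<'E'
from h import *
go((.593,-.0226,.20),160)
E
```

```text
time_s: 55.45
position: [0.6545, 0.0041, 0.3009]
eef_rot: [0.521, -0.478, 0.52, 0.479]
wrist_force: [-0.2, 0.2, -0.5]
finger_gap: 0.503
t 55.45 pos [0.6545 0.0041 0.3009] x-axis [-0.     0.002 -1.   ] jaw yaw 175.3 F [-0.2  0.2 -0.5] gap 0.503 j6 [ 0.01  0.47  0.45  1.55  0.   -1.48]
turn units [ 1.525  0.011 -0.004]
shift units old axes [ 1.681  0.983 -0.531]  new axes [ 1.682  0.811 -0.768] tool y [-0.94  0.34  0.  ] z [0.34 0.94 0.  ]
```

```bash
python3 -m creep '0 0 0 0.5 0.49 -0.265 0;0 0 0 0.5 0.49 -0.265 0;0.76 0 0 0.4 0 0 0;0.76 0 0 0 0 0 0;0 0 0 0 0 0 0'
python3 - <<'E'
from h import *
go((.593,-.0226,.143),160)
w=grab("wrist","w26")
E
```

```text
time_s: 56.08
position: [0.5931, -0.0237, 0.2166]
eef_rot: [0.58, -0.404, 0.579, 0.406]
wrist_force: [1.0, -0.3, 0.4]
finger_gap: 0.503
t 56.08 pos [ 0.5931 -0.0237  0.2166] x-axis [-0.001  0.002 -1.   ] jaw yaw 159.9 F [ 1.  -0.3  0.4] gap 0.503 j6 [-0.04  0.37  0.08  1.28  0.   -1.26]
turn units [-0.007  0.01  -0.008]
shift units old axes [1.227 0.006 0.015]  new axes [1.227 0.008 0.017] tool y [-0.94  0.34  0.  ] z [0.34 0.94 0.  ]
```

View pics/w26.png

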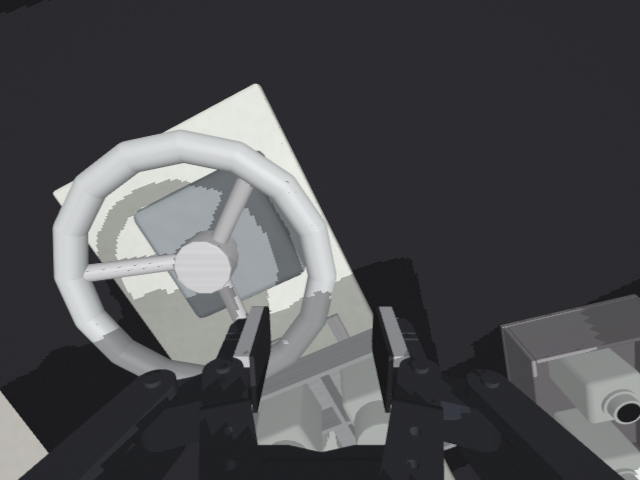

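Descend straddling the rim and pinch.

```bash
python3 -m creep '0 0 0 0.5 0 0.01 0;0 0 0 0.4 0 0 0;0 0 0 0.3 0 0 0;0 0 0 0 0 0 0;0 0 0 0 0 0 0'
python3 - <<'E'
from h import *
go((.593,-.0226,.143),160)
w=grab("wrist","w27")
d=grab("scene","s27"); cv2.imwrite("pics/s27z.png",cv2.resize(d["color"][190:340,190:370,::-1],None,fx=4,fy=4,interpolation=cv2.INTER_CUBIC))
E
```

```text
time_s: 56.75
position: [0.5939, -0.0224, 0.1456]
eef_rot: [0.58, -0.405, 0.579, 0.406]
wrist_force: [0.0, 0.5, 0.7]
finger_gap: 0.5
t 56.75 pos [ 0.5939 -0.0224  0.1456] x-axis [ 0.001  0.002 -1.   ] jaw yaw 159.9 F [0.  0.5 0.7] gap 0.5 j6 [-0.04  0.41 -0.05  1.12  0.   -1.26]
turn units [-0.006  0.013 -0.001]
shift units old axes [ 0.043  0.014 -0.008]  new axes [ 0.043  0.014 -0.008] tool y [-0.94  0.34  0.  ] z [0.34 0.94 0.  ]
```

View pics/w27.png

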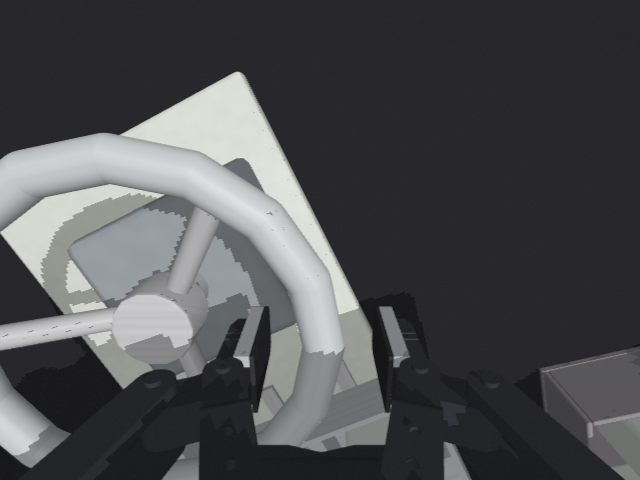

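View pics/s27z.png

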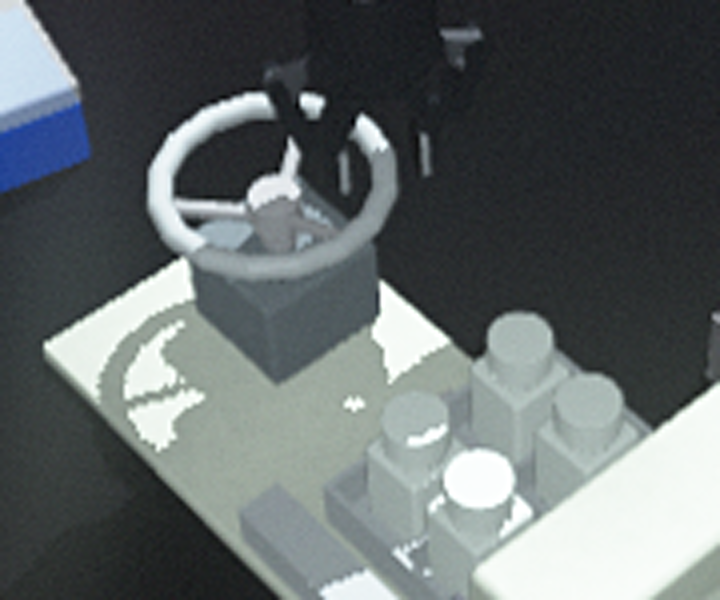

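```bash
python3 -m creep '0 0 0 0.03 0 0 1;0 0 0 0 0 0 1;0 0 0 0 0 0 1;0 0 0 0 0 0 1;0 0 0 0 0 0 1' 40
python3 - <<'E'
from h import *
go((.593,-.0226,.143),160)
E
```

```text
time_s: 57.48
position: [0.5939, -0.0225, 0.1433]
eef_rot: [0.58, -0.404, 0.579, 0.405]
wrist_force: [3.6, -1.8, 4.4]
finger_gap: 0.183
t 57.48 pos [ 0.5939 -0.0225  0.1433] x-axis [ 0.001  0.002 -1.   ] jaw yaw 159.9 F [ 3.6 -1.8  4.4] gap 0.183 j6 [-0.04  0.41 -0.05  1.11  0.   -1.26]
turn units [-0.015  0.012  0.   ]
shift units old axes [ 0.005  0.014 -0.007]  new axes [ 0.005  0.014 -0.007] tool y [-0.94  0.34  0.  ] z [0.34 0.94 0.  ]
```

```bash
python3 -m creep '0.8 0 0 0 -0.0114 0.1624 1;0.8 0 0 0 -0.0114 0.1624 1;0.8 0 0 0 -0.0114 0.1624 1;0.8 0 0 0 -0.0114 0.1624 1;0 0 0 0 0 0 1'
cat >> h.py <<'E'
def wh():
    s,R=tool(); M=R.as_matrix(); c=np.array([.6588,-.0465]); e=s["position"][:2]-c; j=M[:,1]
    print("t",round(s["time_s"],1),"phi",np.degrees(np.arctan2(e[1],e[0])).round(1),"r",np.linalg.norm(e).round(4),"z",s["position"][2].round(4),"jaw",np.degrees(np.arctan2(j[1],j[0])).round(1),"F",s["wrist_force"].round(1),"T",s["torque"].round(2),"gap",round(s["finger_gap"],3),"j",s["joint_positions"].round(2))
E
python3 -c "
from h import *
wh()"
```

```text
time_s: 58.1
position: [0.617, 0.0088, 0.1433]
eef_rot: [0.67, -0.228, 0.669, 0.229]
wrist_force: [4.2, -2.7, 4.6]
finger_gap: 0.184
t 58.1 phi 127.0 r 0.0693 z 0.1433 jaw 127.7 F [ 4.2 -2.7  4.6] T [-0.57 -0.68 -0.15] gap 0.184 j [ 0.01  0.45  0.01  1.13  0.   -0.65]
```

```bash
python3 -m creep '0.8 0 0 0 -0.0114 0.1624 1;0.8 0 0 0 -0.0114 0.1624 1;0.8 0 0 0 -0.0114 0.1624 1;0.8 0 0 0 -0.0114 0.1624 1;0.8 0 0 0 -0.0114 0.1624 1;0 0 0 0 0 0 1' >/dev/null
python3 -c "
from h import *
wh();d=grab('scene','s28'); cv2.imwrite('pics/s28z.png',cv2.resize(d['color'][205:450,195:465,::-1],None,fx=2.4,fy=2.4,interpolation=cv2.INTER_CUBIC))"
```

```text
t 58.9 phi 87.2 r 0.0694 z 0.1433 jaw 87.7 F [ 1.5 -4.   6.6] T [-0.83 -0.18 -0.13] gap 0.185 j [0.03 0.52 0.14 1.19 0.   0.07]
```

View pics/s28z.png

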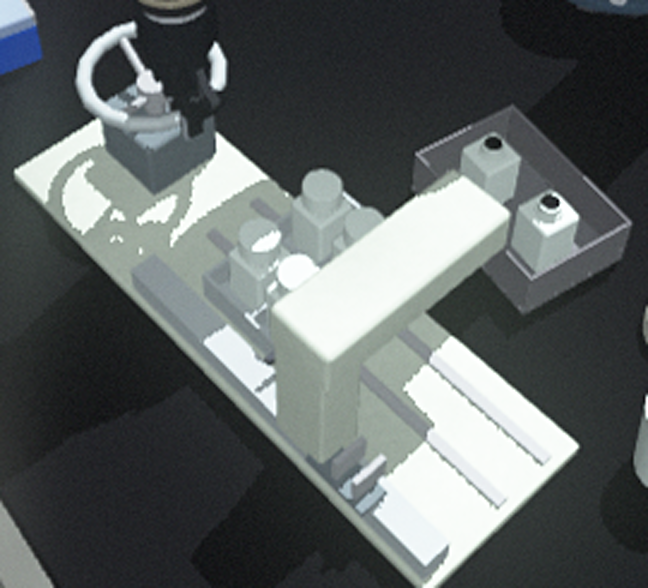

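```bash
python3 -m creep '0.8 0 0 0 -0.0114 0.1624 1;0.8 0 0 0 -0.0114 0.1624 1;0.8 0 0 0 -0.0114 0.1624 1;0.8 0 0 0 -0.0114 0.1624 1;0.8 0 0 0 -0.0114 0.1624 1;0.8 0 0 0 -0.0114 0.1624 1;0.8 0 0 0 -0.0114 0.1624 1;0.8 0 0 0 -0.0114 0.1624 1;0.8 0 0 0 -0.0114 0.1624 1' >/dev/null
python3 -c "
from h import *
wh()"
```

```text
t 60.0 phi 16.2 r 0.0692 z 0.1433 jaw 15.6 F [-7.1  0.8 10.4] T [0.08 1.2  0.12] gap 0.184 j [-0.04  0.64  0.35  1.29  0.    1.26]
```

```bash
python3 -m creep '0.8 0 0 0 -0.0114 0.1624 1;0.8 0 0 0 -0.0114 0.1624 1;0.8 0 0 0 -0.0114 0.1624 1;0.8 0 0 0 -0.0114 0.1624 1;0.8 0 0 0 -0.0114 0.1624 1;0.8 0 0 0 -0.0114 0.1624 1;0.8 0 0 0 -0.0114 0.1624 1;0.8 0 0 0 -0.0114 0.1624 1;0.8 0 0 0 -0.0114 0.1624 1;0 0 0 0 0 0 1' >/dev/null
python3 -c "
from h import *
wh()
d=grab('scene','s29'); cv2.imwrite('pics/s29z.png',cv2.resize(d['color'][205:450,195:465,::-1],None,fx=2.4,fy=2.4,interpolation=cv2.INTER_CUBIC))"
```

```text
t 61.3 phi -56.5 r 0.0689 z 0.1433 jaw -56.3 F [-3.2  2.7  9.5] T [ 0.57  0.72 -0.17] gap 0.182 j [-0.15  0.6   0.28  1.25  0.    2.4 ]
```

View pics/s29z.png

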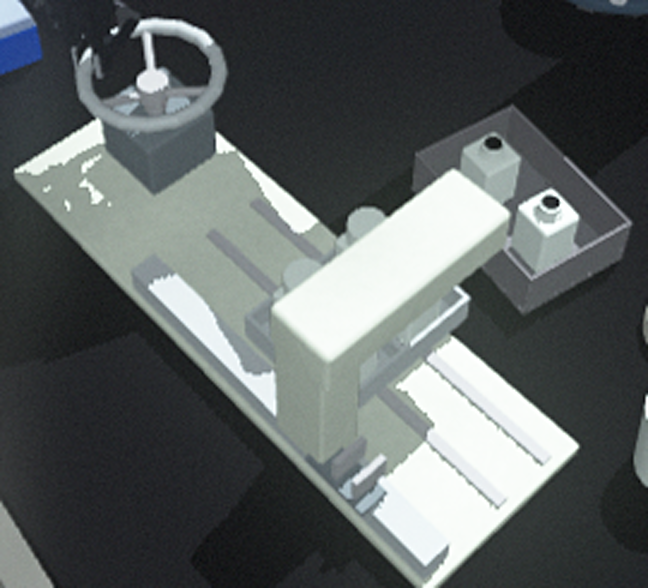

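```bash
python3 -m creep '0 0 0 0 0 0 0;0 0 0 0 0 0 0;0 0 0 0 0 0 0;0 0 0 0 0 0 0;0 0 0 -0.4 0 0 0;0 0 0 -0.8 0 0 0;0 0 0 -0.5 0 0 0;-1 0 0 0 0 0 0;-1 0 0 0 0 0 0;-1 0 0 0 0 0 0' >/dev/null;  python3 -m creep '-1 0 0 0 0 0 0;-1 0 0 0 0 0 0;-1 0 0 0 0 0 0;-1 0 0 0 0 0 0;-1 0 0 0 0 0 0;-1 0 0 0 0 0 0;-1 0 0 0 0 0 0;-1 0 0 0 0 0 0;-1 0 0 0 0 0 0;-1 0 0 0 0 0 0' >/dev/null;  python3 -m creep '-1 0 0 0 0 0 0;-1 0 0 0 0 0 0;-1 0 0 0 0 0 0;-1 0 0 0 0 0 0;-1 0 0 0 0 0 0;-1 0 0 0 0 0 0;-1 0 0 0 0 0 0;-1 0 0 0 0 0 0;-1 0 0 0 0 0 0;-1 0 0 0 0 0 0' 
python3 -c "
from h import *
go((.589,-.0495,.24),183); w=grab('wrist','w30')"
```

```text
time_s: 65.08
position: [0.6981, -0.1049, 0.2444]
eef_rot: [0.525, -0.473, 0.524, 0.475]
wrist_force: [0.3, -0.8, 0.5]
finger_gap: 0.5
t 65.08 pos [ 0.6981 -0.1049  0.2444] x-axis [-0.001  0.002 -1.   ] jaw yaw 174.2 F [ 0.3 -0.8  0.5] gap 0.5 j6 [-0.15  0.57  0.49  1.49  0.   -1.62]
turn units [-0.882  0.013 -0.005]
shift units old axes [0.078 1.903 0.734]  new axes [0.074 1.768 1.017] tool y [-1.   -0.05  0.  ] z [-0.05  1.    0.  ]
```

View pics/w30.png

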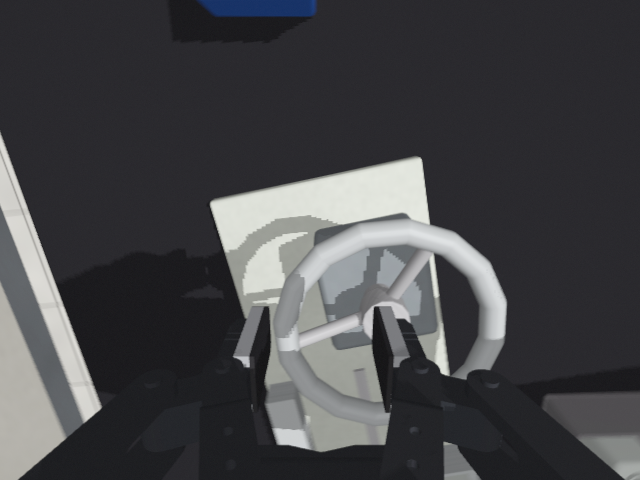

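```bash
python3 -m creep '0 0 0 0 0.95 0.41 0;0 0 0 0 0.95 0.41 0;-0.4 0 0 0.4 0 0 0;0 0 0 0 0 0 0' >/dev/null
python3 -c "
from h import *
go((.5888,-.0441,.143),178); w=grab('wrist','w31')"
```

```text
t 65.62 pos [ 0.589  -0.0433  0.2201] x-axis [-0.002  0.002 -1.   ] jaw yaw 177.7 F [ 0.8  0.  -0.2] gap 0.504 j6 [-0.07  0.36  0.08  1.29  0.   -1.61]
turn units [-0.026  0.013 -0.014]
shift units old axes [ 1.285 -0.    -0.016]  new axes [ 1.285  0.003 -0.013] tool y [-1.    0.03  0.  ] z [0.03 1.   0.  ]
```

View pics/w31.png

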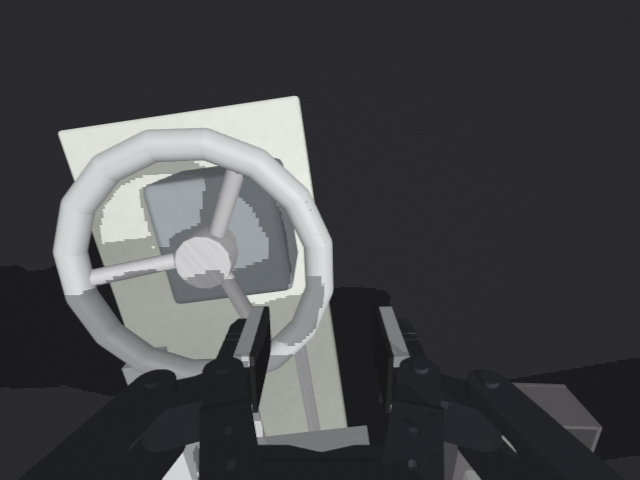

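```bash
python3 -m creep '0 0 0 0.5 0 0 0;0 0 0 0.4 0 0 0;0 0 0 0.37 0 0 0;0 0 0 0 0 0 0;0 0 0 0 0 0 0' 40 >/dev/null
python3 -c "
from h import *
wh()"
python3 -m creep '0 0 0 0 0 0 1;0 0 0 0 0 0 1;0 0 0 0 0 0 1;0 0 0 0 0 0 1;0 0 0 0 0 0 1' 40 >/dev/null
python3 -c "
from h import *
wh()"
```

```text
t 66.3 phi 177.7 r 0.0679 z 0.1456 jaw 177.8 F [0.3 0.2 1. ] T [-0.   -0.02  0.  ] gap 0.505 j [-0.08  0.41 -0.05  1.11  0.   -1.61]
t 66.9 phi 177.4 r 0.0687 z 0.1458 jaw 177.9 F [-2.4 -0.2  4.8] T [0.13 0.46 0.24] gap 0.173 j [-0.07  0.4  -0.05  1.11  0.   -1.61]
```

```bash
python3 -m creep '0.8 0 0 0 -0.0114 0.1624 1;0.8 0 0 0 -0.0114 0.1624 1;0.8 0 0 0 -0.0114 0.1624 1;0.8 0 0 0 -0.0114 0.1624 1;0.8 0 0 0 -0.0114 0.1624 1;0.8 0 0 0 -0.0114 0.1624 1;0.8 0 0 0 -0.0114 0.1624 1;0.8 0 0 0 -0.0114 0.1624 1;0 0 0 0 0 0 1' >/dev/null
python3 -c "
from h import *
wh()"
python3 -m creep '0.8 0 0 0 -0.0114 0.1624 1;0.8 0 0 0 -0.0114 0.1624 1;0.8 0 0 0 -0.0114 0.1624 1;0.8 0 0 0 -0.0114 0.1624 1;0.8 0 0 0 -0.0114 0.1624 1;0.8 0 0 0 -0.0114 0.1624 1;0 0 0 0 0 0 1' >/dev/null
python3 -c "
from h import *
wh();d=grab('scene','s32'); cv2.imwrite('pics/s32z.png',cv2.resize(d['color'][325:435,275:385,::-1],None,fx=5.4,fy=5.4,interpolation=cv2.INTER_CUBIC))"
```

```text
t 68.0 phi 112.1 r 0.069 z 0.1457 jaw 113.8 F [ 1.5 -4.8  6.1] T [-0.84 -0.24 -0.24] gap 0.17 j [ 0.03  0.47  0.06  1.16  0.   -0.39]
t 68.9 phi 64.5 r 0.0691 z 0.1457 jaw 65.8 F [-2.8 -7.7  7.6] T [-1.51  0.66 -0.21] gap 0.172 j [ 0.02  0.57  0.23  1.23 -0.    0.45]
```

View pics/s32z.png

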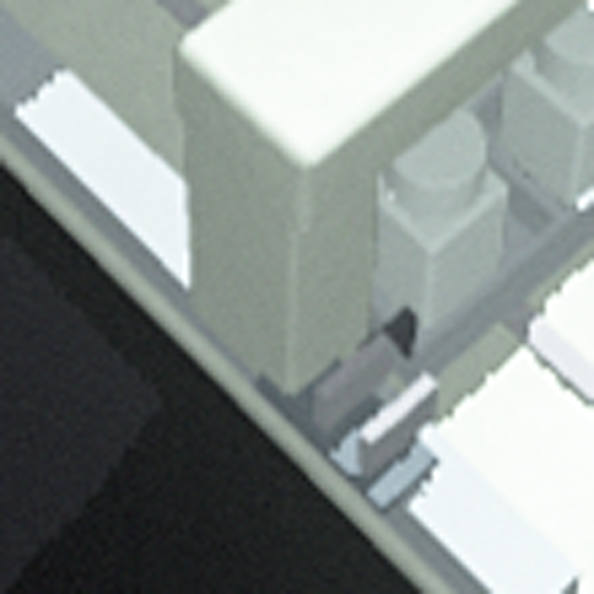

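```bash
python3 -m creep '0.8 0 0 0 -0.0114 0.1624 1;0.8 0 0 0 -0.0114 0.1624 1;0.8 0 0 0 -0.0114 0.1624 1;0.8 0 0 0 -0.0114 0.1624 1;0 0 0 0 0 0 1' >/dev/null
python3 -c "
from h import *
wh();d=grab('scene','s33'); cv2.imwrite('pics/s33z.png',cv2.resize(d['color'][365:425,315:375,::-1],None,fx=10,fy=10,interpolation=cv2.INTER_CUBIC))"
```

```text
t 69.6 phi 32.8 r 0.069 z 0.1457 jaw 33.8 F [-8.3 -6.3 10. ] T [-1.28  1.57 -0.13] gap 0.169 j [-0.01  0.62  0.32  1.28  0.    0.97]
```

View pics/s33z.png

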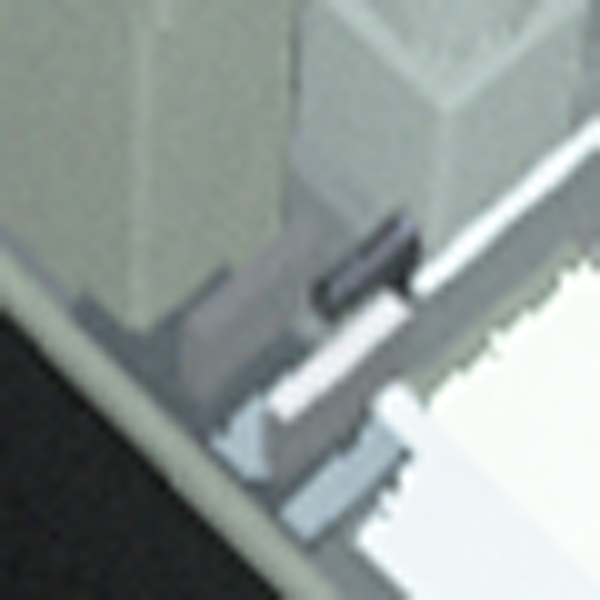

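Run:
```python
from h import *
s=grab("scene"); g=lambda c:np.array(c)/10+[315,365]
a=np.radians(5.1); U=np.array([-np.sin(a),np.cos(a)]);X=np.array([np.cos(a),np.sin(a)])
def pr(n,c,z):
    p=ray(s,g([c]),z)[0][:2]; print(n,z,"u",round(p@U,4),"x",round(p@X,4))
# pointer top face: tip edge (312,290)-(330,312)?
pr("ptr tip mid",(322,292),.079); pr("ptr root",(405,228),.079)
for z in (.08,.085,.09,.095,.1):
    pr("b2 top far end",(280,408),z); pr("b2 top near",(398,300),z); pr("b1 top far",(190,325),z); pr("b1 top near",(310,235),z)
```

```text
ptr tip mid 0.079 u 0.3253 x 0.7585
ptr root 0.079 u 0.3263 x 0.736
b2 top far end 0.08 u 0.3382 x 0.7826
b2 top near 0.08 u 0.3372 x 0.7486
b1 top far 0.08 u 0.3131 x 0.7839
b1 top near 0.08 u 0.3149 x 0.752
b2 top far end 0.085 u 0.3399 x 0.7844
b2 top near 0.085 u 0.3389 x 0.7506
b1 top far 0.085 u 0.3149 x 0.7857
b1 top near 0.085 u 0.3167 x 0.754
b2 top far end 0.09 u 0.3416 x 0.7862
b2 top near 0.09 u 0.3406 x 0.7526
b1 top far 0.09 u 0.3167 x 0.7875
b1 top near 0.09 u 0.3185 x 0.7559
b2 top far end 0.095 u 0.3433 x 0.788
b2 top near 0.095 u 0.3423 x 0.7546
b1 top far 0.095 u 0.3186 x 0.7893
b1 top near 0.095 u 0.3203 x 0.7579
b2 top far end 0.1 u 0.345 x 0.7898
b2 top near 0.1 u 0.344 x 0.7565
b1 top far 0.1 u 0.3204 x 0.7911
b1 top near 0.1 u 0.3221 x 0.7598
```

```bash
python3 -m creep '0.46 0 0 0 -0.0038 0.0936 1;0.46 0 0 0 -0.0038 0.0936 1;0 0 0 0 0 0 1;0 0 0 0 0 0 1' >/dev/null
python3 -c "
from h import *
wh();d=grab('scene','s34'); cv2.imwrite('pics/s34z.png',cv2.resize(d['color'][365:425,315:375,::-1],None,fx=10,fy=10,interpolation=cv2.INTER_CUBIC))"
```

```text
t 70.2 phi 24.0 r 0.069 z 0.1457 jaw 24.7 F [-9.3 -5.4 10.4] T [-1.23  1.76 -0.05] gap 0.171 j [-0.03  0.63  0.34  1.28  0.    1.11]
```

View pics/s34z.png

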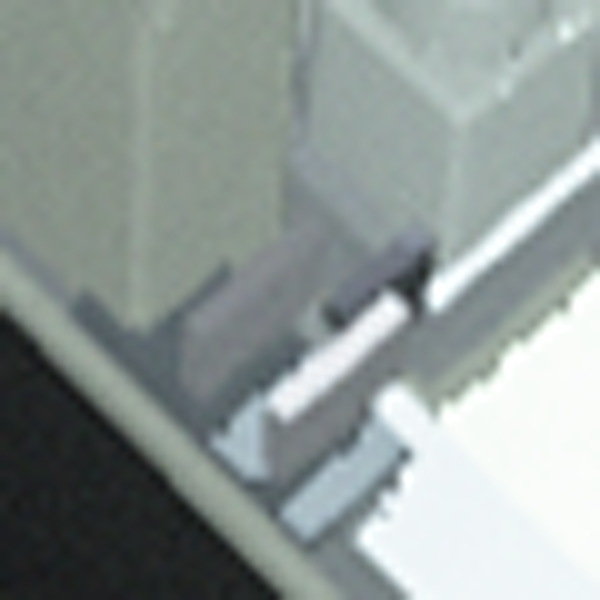

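```bash
python3 -m creep '0 0 0 0 0 0 0;0 0 0 0 0 0 0;0 0 0 0 0 0 0;0 0 0 0 0 0 0;0 0 0 -0.4 0 0 0;0 0 0 -0.8 0 0 0;0 0 0 -0.9 0 0 0;0 0 0 -0.9 0 0 0;0 0 0 -0.6 0 0 0;0 0 0 0 0 0 0' >/dev/null
python3 -c "
from h import *
go((.64,.42,.36),5)"
```

```text
t 71.5 pos [ 0.7246 -0.0174  0.3637] x-axis [ 0.005  0.002 -1.   ] jaw yaw 24.7 F [ 2.1  1.1 -1. ] gap 0.501 j6 [-0.02  0.66  0.96  1.86  0.    1.12]
turn units [ 1.968 -0.005 -0.032]
shift units old axes [ 0.071  1.761 -7.213]  new axes [ 0.062 -0.77  -7.385] tool y [1.   0.09 0.  ] z [ 0.09 -1.    0.  ]
```

```bash
python3 -m creep '0.98 0 0 0 0 0 0;0.98 0 0 0 0 0 0;0 0 0 0 -0.09 -0.82 0;0 0 0 0 -0.09 -0.82 0;0 0 0 0 -0.09 -0.82 0;0 0 0 0 -0.09 -0.82 0;0 0 0 0 -0.09 -0.82 0;0 0 0 0 -0.09 -0.82 0;0 0 0 0 -0.09 -0.82 0;0 0 0 0 -0.09 -0.82 0' >/dev/null
python3 -m creep '0 0 0 0 -0.09 -0.82 0;0 0 0 0 0 0 0;0 0 0 0 0 0 0'
python3 -c "
from h import *
st(); w=grab('wrist','w35')"
```

```text
time_s: 73.12
position: [0.6364, 0.4195, 0.3601]
eef_rot: [0.521, 0.477, 0.523, -0.478]
wrist_force: [0.1, 0.3, 0.1]
finger_gap: 0.499
t 73.12 pos [0.6364 0.4195 0.3601] x-axis [-0.002  0.001 -1.   ] jaw yaw 5.1 F [0.1 0.3 0.1] gap 0.499 j6 [0.58 0.82 1.28 2.03 0.   2.06]
```

View pics/w35.png

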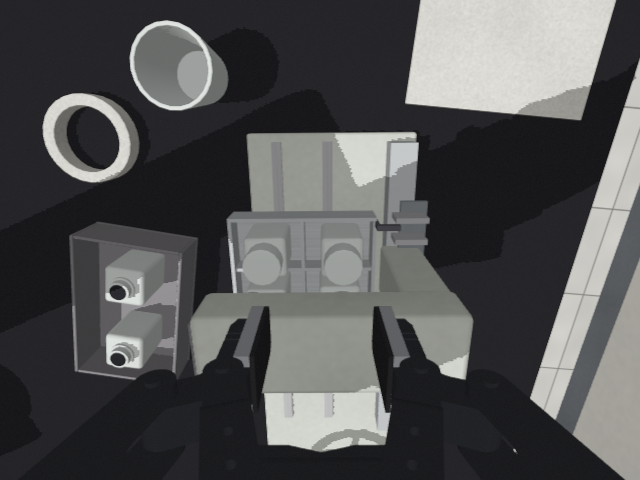

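```bash
python3 -c "
from h import *
w=grab('wrist'); cv2.imwrite('pics/w36z.png',cv2.resize(w['color'][190:260,365:445,::-1],None,fx=9,fy=8.5 if 0 else 9,interpolation=cv2.INTER_CUBIC)[:600,:720])"
```

```text
(no output)
```

View pics/w36z.png

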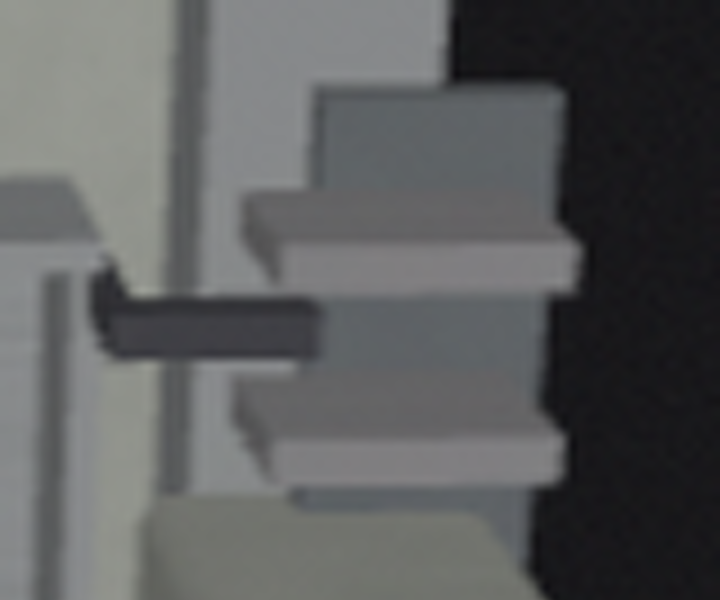

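Run:
```python
from h import *
s=grab("scene"); w=grab("wrist"); g=lambda c:np.array(c)/10+[315,365]; h=lambda c:np.array(c)/9+[365,190]
a=np.radians(5.1); U=np.array([-np.sin(a),np.cos(a)]);X=np.array([np.cos(a),np.sin(a)])
f=lambda d,c,z:np.array([ray(d,[c],z)[0][:2]@U, ray(d,[c],z)[0][:2]@X]).round(4)
print("ptr scene tip top",f(s,g((335,312)),.079),"wrist tip mid, z.079",f(w,h((318,328)),.079),"z.076",f(w,h((318,328)),.076))
for z in (.08,.085,.09,.095,.1,.105):
    print(z,"b2 near-x end: scene",f(s,g((398,300)),z),"wrist",f(w,h((280,269)),z)," far: scene",f(s,g((280,408)),z),"wrist",f(w,h((575,269)),z)," gap mid wrist",f(w,h((275,366)),z))
```

```text
ptr scene tip top [0.3302 0.7596] wrist tip mid, z.079 [0.3296 0.7578] z.076 [0.3287 0.7585]
0.08 b2 near-x end: scene [0.3372 0.7486] wrist [0.3373 0.7526]  far: scene [0.3382 0.7826] wrist [0.3372 0.7881]  gap mid wrist [0.3251 0.7527]
0.085 b2 near-x end: scene [0.3389 0.7506] wrist [0.3386 0.7516]  far: scene [0.3399 0.7844] wrist [0.3385 0.7866]  gap mid wrist [0.3266 0.7517]
0.09 b2 near-x end: scene [0.3406 0.7526] wrist [0.3399 0.7506]  far: scene [0.3416 0.7862] wrist [0.3399 0.7852]  gap mid wrist [0.3281 0.7507]
0.095 b2 near-x end: scene [0.3423 0.7546] wrist [0.3413 0.7496]  far: scene [0.3433 0.788 ] wrist [0.3412 0.7837]  gap mid wrist [0.3295 0.7497]
0.1 b2 near-x end: scene [0.344  0.7565] wrist [0.3426 0.7485]  far: scene [0.345  0.7898] wrist [0.3425 0.7823]  gap mid wrist [0.331  0.7487]
0.105 b2 near-x end: scene [0.3457 0.7585] wrist [0.3439 0.7475]  far: scene [0.3467 0.7916] wrist [0.3438 0.7808]  gap mid wrist [0.3325 0.7477]
```

```bash
python3 -m creep '0 0 0 0 0 0 0;0 0 0 0 0 0 0'; python3 -c "
from h import *
st(); d=grab('scene','s37'); cv2.imwrite('pics/s37z.png',cv2.resize(d['color'][150:450,150:520,::-1],None,fx=2,fy=2,interpolation=cv2.INTER_CUBIC))"
```

```text
time_s: 73.58
position: [0.6365, 0.4188, 0.3621]
eef_rot: [0.521, 0.478, 0.522, -0.477]
wrist_force: [-0.2, -0.5, -0.9]
finger_gap: 0.495
t 73.58 pos [0.6365 0.4188 0.3621] x-axis [-0.     0.003 -1.   ] jaw yaw 5.0 F [-0.2 -0.5 -0.9] gap 0.495 j6 [0.58 0.82 1.28 2.03 0.   2.06]
```

View pics/s37z.png

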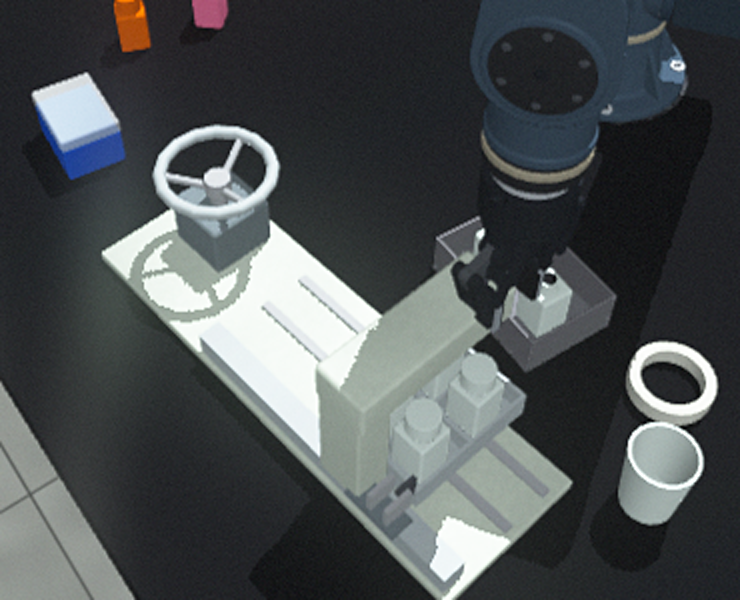

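```bash
python3 -c "
from rig import order
print(order.finish_job())"
```

```text
the job is handed in; nothing more can be done
None
```

I finished the job and handed it in at about 74 s of the 210 s; no verdict comes back.

**What I did:** I stood all four capped bottles in their own tray pockets before touching the wheel. Both uncapped bottles went upright into the grey bin; one had been knocked a few centimetres aside, so I located it again first. I then turned the wheel clockwise about 6.45 rad in two strokes, let go and moved the arm clear.

**Last checks:**
- **Pointer:** the wrist and scene views show it between the two blades, an estimated 1.5–2.6 mm past the middle towards the head. The limit is 7 mm. I did not correct it, because the estimate is only good to about 2–3 mm.
- **Capped bottles:** the final picture shows the two head-side bottles upright. The other two are mostly hidden by the head arm; I last saw them fully just before cranking, standing in their pockets.
- **Uncapped bottles:** the wrist view after cranking shows both standing in the bin.
- **Bystanders:** the tip box, tape roll, beaker and the orange and pink look-alikes showed no visible movement.
- **Forces:** the wrist force stayed near 16 N or below in every reading I took, and the arm was touching nothing at hand-in.

**Disagreement:** single-camera position fixes differed by up to about 6 mm, so I averaged or cross-checked the bottle, tray and wheel positions between cameras before acting on them.

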